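# Unstack the fencing hardware onto its marked pads

### The arm

A 7-joint arm with a two-finger parallel gripper is mounted at the origin on the work surface. World frame = base frame: x ahead of the robot, y to its left, z up, the work surface at z = 0. Lengths are in m, angles in rad, forces in N, time in s.
With the tool pointing down it reaches from about 0.425 to 0.925 m from the base axis. Payload 6.8 kg.
Tool frame: the origin (TCP) lies on the centre line of the jaws, within the pads' length; the fingertips stand 8 mm ahead of it and the grasp point (between the pads) lies 11 mm behind it; z points along the fingers, x is the direction in which the jaws open and shut, and the axes are right-handed (so a half turn about z gives the same grasp; the last joint's range is limited). The gripper opens to 88 mm and grips with 3 to 60 N. Pads are 20 mm wide; open, the fingers measure 115 mm over their backs; the gripper's body (75 mm by 178 mm) begins 61 mm behind the grasp point.
Start: joints at [-1.458, 0.477, 0.022, 1.555, -0.011, 1.109, -0.083], TCP at [0.148, 0.659, 0.231] pointing down, gripper open.
Joint ranges: [-2.96, 2.96], [-0.34, 2.1], [-1.41, 1.46], [0.24, 2.44], [-1.37, 4.51], [0.17, 1.92], [-2.96, 2.96]. Speed limits (rad/s): [2.39, 2.39, 3.14, 3.14, 3.14, 3.14, 3.14].

### API

Orientations are given as a unit quaternion [w, x, y, z].
In Python, from bench import * gives the robot as it stands. The module is installed in compiled form; this text tells all that it offers.
- The arm moves only by the shell command python3 -m jog 'ROWS'. ROWS is JSON, a list of rows, each an object of numbers: "gripper": the opening, from 0 (shut) to 1 (fully open); "x", "y", "z": the shift along the tool's x, y, z as a fraction of full scale; "twist": the turn about the tool's z as a fraction of full scale. In form: [{"gripper": .., "x": .., "y": .., "z": .., "twist": ..}, ...]. A call has 1 to 20 rows; each row is the pose to reach, as a shift and turn from the pose measured when the call began, along the tool's axes at that moment, turning the shorter way round; what a row does not reach only later rows make up. Full scale, the value 1, is 150 mm for a shift and 180 degrees for a turn. A row lasts 1/10 s, in which the tool goes at most 50 mm and 8.59 degrees, less where a joint would pass 70% of its speed; a pose out of reach is approached as far as the arm can. A call with a number of a shift or a turn outside -1 to 1 is refused whole. A call with a gripper value outside its range is refused whole. The fingers move at their own pace and stop on an object; the grip force is fixed at half the most. Time passes only in rows, so rows that repeat a pose let the fingers close. It gives the time, the measured TCP pose, the force and the opening at its end, in the units of the state.
- state(): the state, without advancing time (a new reading comes with each control period).
- read_camera(name): name is "side" or "top"; returns a dict with "pixels" (384x512x3 uint8, red, green, blue), "depth" (384x512 float32, m along the optical axis (not along the pixel's ray), 0 where there is no reading), "camera_matrix" (3x3 intrinsics, pixels), "k1" (the pictures are not rectified: a ray, as slopes to the right and down, at radius r is drawn at 1 + k1 r^2 times it, then the intrinsics apply), "world_from_camera" (4x4, takes a point from camera to world coordinates). Camera axes: x right, y down, z forward; pixel columns grow to the right and rows downward; lengths in m; the calibration is good to about 2 mm. A picture is of the moment at which its call begins.
- finish_job(): hands the job in, once; it reports no verdict.
The state is a dict: "time_s": time; "q": joint angles; "joint_velocities": joint speeds; "tau": joint torques, N m; "position": TCP position; "tcp_rot": TCP orientation; "force": force on the tool from outside, world axes, zero at the start; "ft_torque": the same for the moment, N m; "opening": opening from 0.0 (shut) to 1.0 (fully open).
Only numpy, scipy, OpenCV 4.12 (cv2) and the standard library are available. Lean on these libraries where they do the work, as an engineer would, in place of code of your own. Each camera call takes 0.05 s, during which the arm holds its last target.

### The job

Two little piles of fencing hardware stand on the bench: take both apart and lay the parts out for hanging the gate, each set down upright in the middle of its own pad - the green latch on the green pad, the aluminium post level on the yellow pad, the red insulator on the round red pad and the eye bolt on the blue pad. Turn the latch and the level to lie lengthwise along their pads (either end first). Set things down rather than letting them fall, and leave the fencing plier and the staple tin where they are.

Things in the scene. Friction and masses are not known exactly. Their poses are not given: they have to be found in the camera images.
- latch: Green plastic gate latch lying flat: plate 116 x 46 x 6 mm (x, y, z) with a flat-topped housing 80 x 46 mm, 28 mm high overall; a 12 mm steel bolt sticks out along +x to x = 70 mm. Origin: centre of underside, z up. Grip across y (46 mm). 0.14 kg. Starts on the bench (z = 0) as the bottom of a pile, roughly crosswise, insulator or eye bolt standing on its middle
- level: Aluminium post level, loose plain bar 120 x 44 x 28 mm (x, y, z), black ends, two yellow-green vials in its flat top. Origin: centre of underside, z up. Grip across y (44 mm). 0.18 kg. Starts on the bench (z = 0) as the bottom of the other pile, roughly crosswise, insulator or eye bolt standing on its middle
- insulator: Red plastic spool insulator standing upright: 46 mm high, two flanges 44 mm in diameter (0 to 12 and 34 to 46 mm up), 30 mm waist between. Origin: centre of underside, z up. Grip across its diameter from any side. 0.05 kg. Starts standing on top of the latch or of the level
- eye_bolt: Galvanised steel eye bolt standing on its round foot (42 mm in diameter, 5 mm thick); above it an upright ring of 10 mm round bar, 40 mm outer diameter, centre 26 mm and top 46 mm above the origin. Origin: centre of the foot's underside, z up. The ring lies in the x-z plane: grip across y (10 mm). 0.12 kg. Starts standing on top of the level or of the latch
- green_pad: Place of the latch: green rectangular pad, 150 x 80 x 6 mm (x, y, z), with the dark footprint of that part painted in the middle. Fixed, yaw varies, in any of four places across the far part of the bench. Origin: centre of its underside on the bench top (z = 0); its top is 6 mm higher
- yellow_pad: Place of the level: yellow rectangular pad, 150 x 70 x 6 mm (x, y, z), with the dark footprint of that part painted in the middle. Fixed, yaw varies, in any of four places across the far part of the bench. Origin: centre of its underside on the bench top (z = 0); its top is 6 mm higher
- red_pad: Place of the insulator: red round pad, 84 mm in diameter, 6 mm thick, with the dark footprint of that part painted in the middle. Fixed, yaw varies, in any of four places across the far part of the bench. Origin: centre of its underside on the bench top (z = 0); its top is 6 mm higher
- blue_pad: Place of the eye bolt: blue square pad, 80 x 80 x 6 mm, with the dark footprint of that part painted in the middle. Fixed, yaw varies, in any of four places across the far part of the bench. Origin: centre of its underside on the bench top (z = 0); its top is 6 mm higher
- plier: Bystander, leave alone: loose steel fencing plier with black grips, lying flat beside the piles, about 195 x 64 x 16 mm, lengthwise along its x (head at +x). Origin: underside, about the middle of its length
- staple_tin: Bystander, leave alone: loose closed round steel tin with a grey lid, 71 mm in diameter, 55 mm high, on the other side of the piles. Origin: centre of its underside

How it is judged:
At the end, for the whole second after the job is handed in: Each part stands upright (tilt under 0.1 rad) and at rest on its own pad, its origin within 15 mm of the pad's centre seen from above and resting on the pad's top; latch and level lengthwise along their pads within 0.26 rad, either way round; plier and tin within 20 mm of where they were (horizontal distance between latch and green_pad below 0.015 m and z of latch in the frame of green_pad between 0.003 and 0.01 m and angle between each of latch, level, insulator, eye_bolt's own z axis and vertical below 0.1 rad and linear speed of each of latch, level, insulator, eye_bolt below 0.02 m/s and angle between the x axis of latch and the x axis of green_pad, either way round below 0.26 rad and horizontal distance between level and yellow_pad below 0.015 m and z of level in the frame of yellow_pad between 0.003 and 0.01 m and angle between the x axis of level and the x axis of yellow_pad, either way round below 0.26 rad and horizontal distance between insulator and red_pad below 0.015 m and z of insulator in the frame of red_pad between 0.003 and 0.01 m and horizontal distance between eye_bolt and blue_pad below 0.015 m and z of eye_bolt in the frame of blue_pad between 0.003 and 0.01 m and distance of each of plier, staple_tin from where it was at the start of the episode below 0.02 m); the robot touches nothing.
It fails at once if a part is let fall from more than about 5 cm ((height (world z) of latch above 0.06 m and contact force between latch and anything else below 0.005 N) or (height (world z) of level above 0.06 m and contact force between level and anything else below 0.005 N) or (height (world z) of insulator above 0.06 m and contact force between insulator and anything else below 0.005 N) or (height (world z) of eye_bolt above 0.06 m and contact force between eye_bolt and anything else below 0.005 N)).
It fails at once if the plier is shifted by more than 20 mm (distance of plier from where it was at the start of the episode above 0.02 m).
It fails at once if the staple tin is shifted by more than 20 mm (distance of staple_tin from where it was at the start of the episode above 0.02 m).
It also fails if it takes over 112 s, if anything falls off the work surface, if the arm or the gripper's body presses on something with over 40 N, if the wrist force passes 120 N, or if a joint passes its speed limit or range.

## Working session

There is one attempt and no reset: what is moved stays moved. The work goes in short steps, Python scripts to look and compute and a shell command to move; the robot and the scene stay as the last step left them, time stands still between calls to the robot, and variables do not carry over. Pictures are saved under pics/ and viewed, and the job is handed in when it is done.

```bash
mkdir -p pics
python3 - <<'E'
from bench import *
import numpy as np,cv2
s=state();print({k:np.round(v,3) for k,v in s.items()})
for n in("top","side"):
    c=read_camera(n);np.savez(f"/tmp/{n}0.npz",**{k:np.array(v) for k,v in c.items()})
    cv2.imwrite(f"pics/{n}0.png",c["pixels"][:,:,::-1]);print(c["camera_matrix"],c["k1"],np.round(c["world_from_camera"],3))
E
```

```text
{'time_s': np.float64(0.0), 'q': array([-1.458,  0.478,  0.022,  1.556, -0.011,  1.109, -0.083]), 'joint_velocities': array([-0.   ,  0.   , -0.002, -0.   , -0.001,  0.001,  0.   ]), 'tau': array([ 0.0000e+00, -5.8285e+01,  1.5350e+00, -2.7260e+01, -5.4000e-02,
        1.7000e-02,  0.0000e+00]), 'position': array([0.148, 0.658, 0.23 ]), 'tcp_rot': array([ 0.001,  0.781,  0.625, -0.001]), 'force': array([-0.038,  0.528,  0.065]), 'ft_torque': array([0.014, 0.047, 0.044]), 'opening': np.float64(0.997)}
[[477.34451774   0.         249.69458028]
 [  0.         477.34451774 193.24857036]
 [  0.           0.           1.        ]] -0.19529389146450532 [[-0.024 -0.991  0.131  0.393]
 [-0.999  0.02  -0.032  0.018]
 [ 0.029 -0.131 -0.991  1.116]
 [ 0.     0.     0.     1.   ]]
[[405.61019898   0.         253.92258736]
 [  0.         405.61019898 189.33810377]
 [  0.           0.           1.        ]] 0.019980334785226053 [[ 0.964 -0.196  0.179  0.366]
 [-0.265 -0.703  0.66  -0.592]
 [-0.004 -0.684 -0.729  0.69 ]
 [ 0.     0.     0.     1.   ]]
```

View pics/top0.png

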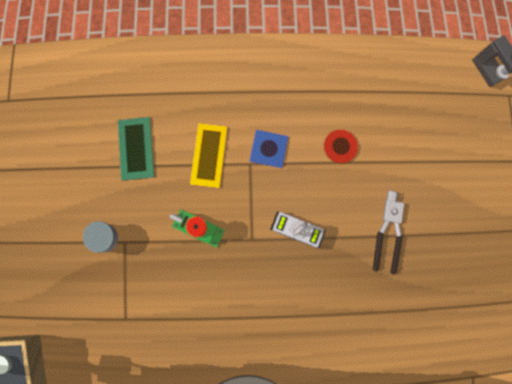

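View pics/side0.png

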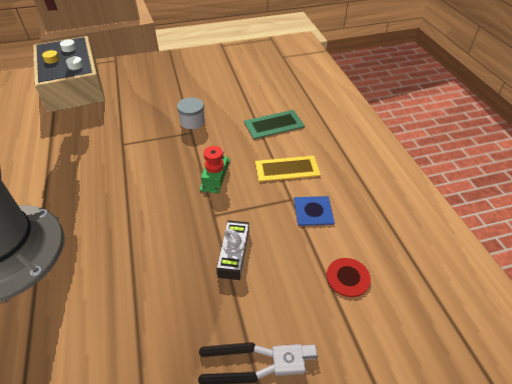

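The top view shows the pads: green (136,148), yellow (209,156), blue (269,148), red (341,146). The insulator stands on the latch at (196,227) and the eye bolt on the level at (298,230). The tin is at (100,237) and the plier at (390,235).

```bash
cat > h.py <<'E'
import numpy as np,cv2
def load(f): return dict(np.load(f))
def rays(c,uv):
    uv=np.asarray(uv,float).reshape(-1,1,2)
    d=np.array([float(c["k1"]),0,0,0,0])
    s=cv2.undistortPoints(uv,c["camera_matrix"],d).reshape(-1,2)
    return np.c_[s,np.ones(len(s))]
def onplane(c,uv,z):
    T=np.asarray(c["world_from_camera"]);r=rays(c,uv)@T[:3,:3].T;o=T[:3,3]
    return o+r*((z-o[2])/r[:,2])[:,None]
def cloud(c):
    d=np.asarray(c["depth"]);H,W=d.shape
    u,v=np.meshgrid(np.arange(W),np.arange(H))
    r=rays(c,np.c_[u.ravel(),v.ravel()])*d.reshape(-1,1)
    T=np.asarray(c["world_from_camera"]);p=(r@T[:3,:3].T+T[:3,3]).reshape(H,W,3);p[d==0]=np.nan
    return p
def hsv(c): return cv2.cvtColor(np.ascontiguousarray(c["pixels"]),cv2.COLOR_RGB2HSV)
def mask(c,lo,hi):
    return cv2.inRange(hsv(c),np.array(lo),np.array(hi))
def blobs(m,amin=40):
    cs,_=cv2.findContours(m,cv2.RETR_EXTERNAL,cv2.CHAIN_APPROX_NONE)
    return [k for k in cs if cv2.contourArea(k)>amin]
def rect(c,k,z):
    p=onplane(c,k.reshape(-1,2),z)[:,:2]
    (x,y),(w,h),a=cv2.minAreaRect((p*1000).astype(np.float32))
    if w<h: w,h,a=h,w,a+90
    a=(a+90)%180-90
    return np.array([x,y,w,h]).round(1),round(float(a),1)
def hull(m,box):
    q=np.zeros_like(m);u0,v0,u1,v1=box;q[v0:v1,u0:u1]=m[v0:v1,u0:u1]
    p=cv2.findNonZero(q);return cv2.convexHull(p)
E
cat > m0.py <<'E'
from h import *
R={"green":((60,80,20),(95,255,255)),"yellow":((22,160,120),(35,255,255)),"red":((0,190,80),(6,255,255)),"blue":((105,120,60),(125,255,255)),"lgreen":((45,120,40),(80,255,255))}
for n in("top","side"):
    c=load(f"/tmp/{n}0.npz");P=cloud(c)
    for k,(lo,hi) in R.items():
        for b in blobs(mask(c,lo,hi)):
            z=.006
            x,y,w,h=cv2.boundingRect(b)
            m=np.zeros((384,512),np.uint8);cv2.drawContours(m,[b],-1,255,-1)
            zz=np.nanmedian(P[m>0],0)
            print(n,k,(x,y,w,h),cv2.contourArea(b),"r006",rect(c,b,.006),"cloud",zz.round(3))
E
python3 m0.py
```

```text
top green (200, 235, 17, 11) 52.0 r006 (array([434.7,  78.1,  40.6,  18.7]), 66.3) cloud [0.433 0.08  0.028]
top green (119, 118, 34, 62) 1728.5 r006 (array([653.7, 252.5, 144.8,  75.5]), 4.4) cloud [0.652 0.252 0.007]
top yellow (190, 124, 37, 64) 1720.5 r006 (array([633. ,  77.5, 149.3,  70.2]), -8.2) cloud [0.631 0.078 0.007]
top red (187, 217, 19, 19) 259.5 r006 (array([464.6, 108.4,  42. ,  42. ]), -0.8) cloud [0.46  0.103 0.075]
top red (325, 130, 33, 33) 789.5 r006 (array([ 649.8, -241.8,   79.4,   79.3]), -0.8) cloud [ 0.649 -0.241  0.007]
top blue (251, 131, 36, 36) 895.0 r006 (array([646. , -66.1,  75. ,  74.5]), 77.5) cloud [ 0.645 -0.066  0.007]
top lgreen (198, 222, 26, 25) 289.0 r006 (array([444.5,  74.1,  45.8,  45.7]), 62.6) cloud [0.442 0.07  0.026]
top lgreen (173, 222, 14, 11) 54.0 r006 (array([463.9, 145.2,  35.7,  14.5]), 62.6) cloud [0.463 0.148 0.011]
side green (200, 170, 22, 22) 304.0 r006 (array([442.4,  83.1,  68.7,  45.2]), 72.1) cloud [0.44  0.068 0.018]
side green (245, 110, 59, 28) 872.0 r006 (array([650.7, 251.2, 146. ,  77.2]), 4.4) cloud [0.649 0.249 0.006]
side yellow (255, 156, 65, 24) 1106.0 r006 (array([630.1,  76.9, 148.5,  68.3]), -8.0) cloud [0.629 0.076 0.006]
side yellow (43, 51, 14, 12) 119.5 r006 (array([ 40.5, 792.5,  82.9,  41.1]), -87.2) cloud [0.088 0.586 0.11 ]
side red (327, 258, 43, 39) 1234.5 r006 (array([ 646.8, -241.7,   83.3,   79.8]), 63.6) cloud [ 0.647 -0.244  0.006]
side red (205, 154, 18, 19) 216.5 r006 (array([461.5, 139.5,  63.5,  42. ]), 79.8) cloud [0.454 0.088 0.045]
side blue (294, 197, 40, 28) 898.0 r006 (array([642.8, -67.8,  78.8,  77.5]), 76.9) cloud [ 0.643 -0.07   0.006]
side lgreen (200, 157, 29, 36) 392.0 r006 (array([454.5, 105.2, 121.9,  51.8]), 64.6) cloud [0.445 0.07  0.018]
```

Run:
```python
import cv2
i=cv2.imread('pics/top0.png');j=i[180:270,150:420];cv2.imwrite('pics/z0.png',cv2.resize(j,None,fx=2.9,fy=2.9,interpolation=2))
i=cv2.imread('pics/side0.png');j=i[130:300,160:280];cv2.imwrite('pics/z1.png',cv2.resize(j,None,fx=3.5,fy=3.5,interpolation=2))
```

```text
(no output)
```

View pics/z0.png

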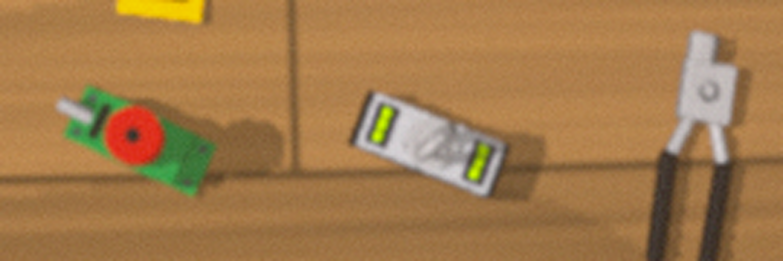

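View pics/z1.png

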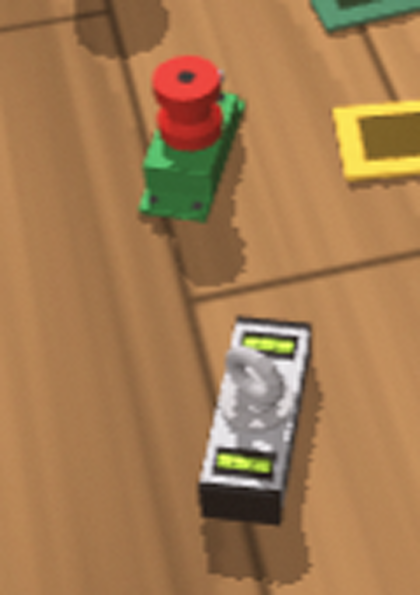

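Run:
```python
from h import *
for n in("top","side"):
    c=load(f"/tmp/{n}0.npz");P=cloud(c);X,Y,Z=P[...,0],P[...,1],P[...,2]
    m=mask(c,(0,190,80),(6,255,255))
    b=min(blobs(m),key=lambda k:0 if 180<k[0,0,0]<215 else 1)
    mm=np.zeros(m.shape,np.uint8);cv2.drawContours(mm,[b],-1,255,-1)
    t=(mm>0)&(Z>.066)&(Z<.082);q=np.argwhere(t)[:,::-1].astype(float)
    p=onplane(c,q,.074)[:,:2]*1000;print(n,"ins top",cv2.minEnclosingCircle(p.astype(np.float32)),p.mean(0))
    for nm,roi in(("level",(X>.35)&(X<.52)&(Y>-.22)&(Y<-.03)),("latch",(X>.37)&(X<.55)&(Y>0.02)&(Y<.2))):
        print(nm,"zmax",np.nanmax(Z[roi]))
        t=roi&(Z>.022)&(Z<.034)
        if nm=="latch": t&=(mm==0)
        q=np.argwhere(t)[:,::-1].astype(np.int32)
        print(n,nm,"top",rect(c,cv2.convexHull(q),.028),len(q))
        t=roi&(Z>.045 if nm=="level" else Z>.04)&(mm==0)
        p=P[t]*1000
        if len(p)>5:
            u,s,v=np.linalg.svd((p-p.mean(0))[:,:2],full_matrices=False)
            print(n,nm,"high",len(p),p.mean(0).round(1),p.min(0).round(1),p.max(0).round(1),np.degrees(np.arctan2(v[0,1],v[0,0])),s)
    m=mask(c,(28,120,150),(45,255,255))
    for b in blobs(m,8):
        print(n,"vial",rect(c,b,.028),cv2.boundingRect(b))
    # tin, plier via z
    t=(Z>.045)&(Z<.07)&(X>.35)&(X<.55)&(Y>.25)&(Y<.5);print(n,"tin",np.nanmean(P[t],0)); 
    t=(Z>.008)&(Z<.03)&(X>.3)&(X<.6)&(Y>-.5)&(Y<-.23);print(n,"plier",np.nanmin(P[t],0),np.nanmax(P[t],0))
```

```text
top ins top ((459.1737365722656, 102.92357635498047), 21.185651779174805) [459.53243624 102.98710803]
level zmax 0.07762208727526931
top level top (array([ 449.7, -126.1,  121.2,   44.9]), 67.0) 814
top level high 79 [ 449.1 -124.9   69.2] [ 436.2 -140.3   49.5] [ 462.7 -110.9   77.6] 129.5833177610416 [93.48693489 25.83585874]
latch zmax 0.08073311469710331
top latch top (array([464.8, 117. , 107.4,  46.3]), 64.2) 387
top latch high 51 [453.4 113.2  68.8] [437.5  84.9  40.3] [480.1 127.   80.7] -145.79119646052956 [106.20840682  76.48099029]
top vial (array([ 435. , -164.7,   27.9,    7.5]), -26.2) (311, 230, 7, 12)
top vial (array([466.8, -88.4,  28.7,   8.1]), -23.5) (278, 217, 7, 12)
top tin [0.44161199 0.3256115  0.05578865]
top plier [ 0.30788691 -0.44571589  0.00800037] [ 0.5843467  -0.30304707  0.02325021]Traceback (most recent call last):
  File "<stdin>", line 8, in <module>
  File "h.py", line 9, in onplane
    T=np.asarray(c["world_from_camera"]);r=rays(c,uv)@T[:3,:3].T;o=T[:3,3]
                                           ~~~~^^^^^^
  File "h.py", line 6, in rays
    s=cv2.undistortPoints(uv,c["camera_matrix"],d).reshape(-1,2)
      ~~~~~~~~~~~~~~~~~~~^^^^^^^^^^^^^^^^^^^^^^^^^
cv2.error: OpenCV(4.12.0) /io/opencv/modules/calib3d/src/undistort.dispatch.cpp:347: error: (-215:Assertion failed) CV_IS_MAT(_src) && CV_IS_MAT(_dst) && (_src->rows == 1 || _src->cols == 1) && (_dst->rows == 1 || _dst->cols == 1) && _src->cols + _src->rows - 1 == _dst->rows + _dst->cols - 1 && (CV_MAT_TYPE(_src->type) == CV_32FC2 || CV_MAT_TYPE(_src->type) == CV_64FC2) && (CV_MAT_TYPE(_dst->type) == CV_32FC2 || CV_MAT_TYPE(_dst->type) == CV_64FC2) in function 'cvUndistortPointsInternal'
```

Run:
```python
from h import *
n="side"
c=load(f"/tmp/{n}0.npz");P=cloud(c);X,Y,Z=P[...,0],P[...,1],P[...,2]
m=mask(c,(0,150,60),(8,255,255));m[:,260:]=0;m[:140]=0;m[190:]=0
t=(m>0)&(Z>.066);q=np.argwhere(t)[:,::-1].astype(float)
p=onplane(c,q,.074)[:,:2]*1000;print(len(q),"ins top",cv2.minEnclosingCircle(p.astype(np.float32)),p.mean(0),np.nanmax(Z[m>0]))
roi=(X>.35)&(X<.52)&(Y>-.22)&(Y<-.03)
t=roi&(Z>.023)&(Z<.033);q=np.argwhere(t)[:,::-1].astype(np.int32)
print("level",rect(c,cv2.convexHull(q),.028))
for lo in(.045,.055,.066):
    t=roi&(Z>lo);p=P[t]*1000
    u,s,v=np.linalg.svd((p-p.mean(0))[:,:2],full_matrices=False)
    print("high",lo,len(p),p.mean(0).round(1),p.min(0).round(1),p.max(0).round(1),np.degrees(np.arctan2(v[0,1],v[0,0])),s)
roi=(X>.37)&(X<.55)&(Y>0.02)&(Y<.2)
t=roi&(Z>.023)&(Z<.033)&(m==0);q=np.argwhere(t)[:,::-1].astype(np.int32)
print("latch",rect(c,cv2.convexHull(q),.028))
for b in blobs(mask(c,(28,120,150),(45,255,255)),8): print("vial",rect(c,b,.028),cv2.boundingRect(b))
s=(0.001,0.781,0.625,-0.001)
from scipy.spatial.transform import Rotation as R
print(R.from_quat([.781,.625,-.001,.001]).as_matrix().round(3))
for n,bx in(("top",(260,195,340,260)),("side",(205,210,260,285))):
    c=load(f"/tmp/{n}0.npz");u0,v0,u1,v1=bx
    cv2.imwrite(f"pics/e_{n}.png",cv2.resize(c["pixels"][v0:v1,u0:u1,::-1],None,fx=8,fy=8,interpolation=2))
```

```text
230 ins top ((455.57867431640625, 99.67469024658203), 26.07183074951172) [456.36471496  99.74021076] 0.0771639864452951
level (array([ 447.2, -128. ,  124.2,   44.9]), 67.2)
high 0.045 154 [ 447.4 -129.7   61.8] [ 433.8 -143.6   45.4] [ 460.8 -115.3   76.2] -49.21199948094249 [137.32449021  29.14159682]
high 0.055 109 [ 447.8 -130.1   67.1] [ 434.  -142.8   55.5] [ 460.8 -115.3   76.2] -48.22412766911276 [112.01717196  24.48483305]
high 0.066 71 [ 447.5 -129.1   70.6] [ 436.2 -140.8   66.1] [ 457.8 -115.3   76.2] -49.31437807481974 [69.46547588 19.33136923]
latch (array([455.8, 100.9,  82.6,  46.9]), 64.4)
vial (array([ 432. , -163.3,   28.2,    7.4]), -22.9) (222, 260, 15, 5)
vial (array([465. , -88.1,  27.3,   7.9]), -23.5) (230, 226, 14, 5)
[[ 0.219  0.976 -0.   ]
 [ 0.976 -0.219 -0.003]
 [-0.003  0.    -1.   ]]
```

View pics/e_top.png

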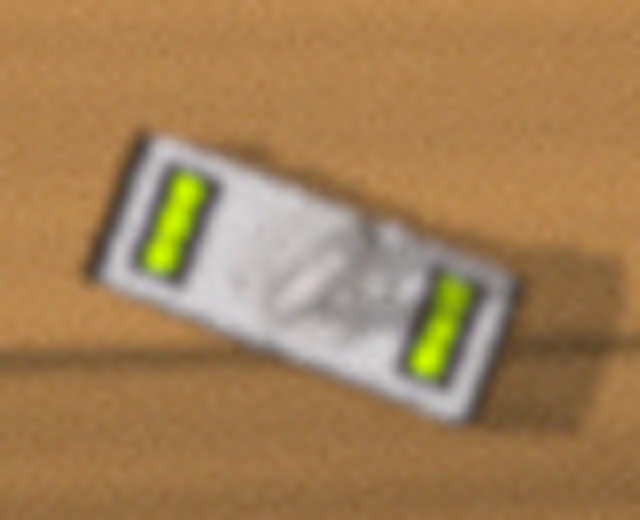

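View pics/e_side.png

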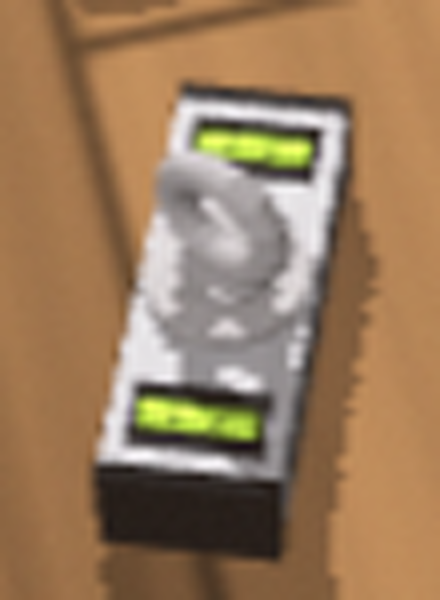

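```bash
cat > go.py <<'E'
import sys,numpy as np
from bench import *
from scipy.spatial.transform import Rotation as R
def st():
    s=state();q=s["tcp_rot"];M=R.from_quat([q[1],q[2],q[3],q[0]]).as_matrix();return s,M
if __name__=="__main__":
    x,y,z,yaw=map(float,sys.argv[1:5])   # mm, deg (jaw x-axis direction)
    s,M=st();p=np.array(s["position"])*1000
    cur=np.degrees(np.arctan2(M[1,0],M[0,0]))
    d=M.T@(np.array([x,y,z])-p)
    t=-((yaw-cur+180)%360-180)
    f=d/150;k=max(1,np.ceil(abs(f).max()/.99))
    print("t",round(float(s["time_s"]),2),"pos",p.round(1),"yaw",round(cur,1),"tilt",np.degrees(np.arccos(-M[2,2])).round(2),"q7",s["q"][6].round(2),"F",np.round(s["force"],1),"open",round(float(s["opening"]),3))
    print("shift full",f.round(4),"twist",round(t/180,4),"calls",k,"per call",(f/k).round(4),"rows>=",np.ceil(np.linalg.norm(d)/50),np.ceil(abs(t)/8.59))
E
python3 go.py 457.5 101.5 180 -26
```

```text
t 0.1 pos [147.7 658.1 229.8] yaw 77.4 tilt 0.09 q7 -0.08 F [-0.5 -0.6 -0.1] open 1.0
shift full [-3.1681  2.8276  0.3375] twist 0.5742 calls 4.0 per call [-0.792   0.7069  0.0844] rows>= 13.0 13.0
```

```bash
python3 -m jog '[{"gripper":1,"x":-0.79,"y":0.71,"z":0},{"gripper":1,"x":-0.79,"y":0.71,"z":0},{"gripper":1,"x":-0.79,"y":0.71,"z":0},{"gripper":1,"x":-0.79,"y":0.71,"z":0}]'
python3 -m jog '[{"gripper":1,"x":-0.79,"y":0.71,"z":0},{"gripper":1,"x":-0.79,"y":0.71,"z":0},{"gripper":1,"x":-0.79,"y":0.71,"z":0},{"gripper":1,"x":-0.79,"y":0.71,"z":0}]'
python3 -m jog '[{"gripper":1,"x":-0.79,"y":0.71,"z":0},{"gripper":1,"x":-0.79,"y":0.71,"z":0},{"gripper":1,"x":-0.79,"y":0.71,"z":0},{"gripper":1,"x":-0.79,"y":0.71,"z":0}]'
python3 go.py 457.5 101.5 180 -26
```

```text
t 0.1 pos [147.7 658.1 229.8] yaw 77.4 tilt 0.09 q7 -0.08 F [-0.5 -0.6 -0.1] open 1.0
shift full [-3.1681  2.8276  0.3375] twist 0.5742 calls 4.0 per call [-0.792   0.7069  0.0844] rows>= 13.0 13.0invalid input at $[0]: expected keys gripper, x, y, z, twist
invalid input at $[0]: expected keys gripper, x, y, z, twist
invalid input at $[0]: expected keys gripper, x, y, z, twist
```

```bash
python3 -m jog '[{"gripper":1,"x":-0.79,"y":0.71,"z":0,"twist":0},{"gripper":1,"x":-0.79,"y":0.71,"z":0,"twist":0},{"gripper":1,"x":-0.79,"y":0.71,"z":0,"twist":0},{"gripper":1,"x":-0.79,"y":0.71,"z":0,"twist":0}]'
python3 go.py 457.5 101.5 180 -26
```

```text
time_s: 0.5
position: [0.2298, 0.5135, 0.2296]
tcp_rot: [0.002, 0.783, 0.622, -0.001]
force: [0.6, 0.2, 0.4]
opening: 1.001
t 0.5 pos [229.8 513.5 229.6] yaw 76.9 tilt 0.3 q7 0.1 F [0.6 0.2 0.4] open 1.001
shift full [-2.3314  2.0983  0.3465] twist 0.5719 calls 3.0 per call [-0.7771  0.6994  0.1155] rows>= 10.0 12.0
```

```bash
python3 -m jog '[{"gripper":1,"x":-0.8,"y":0.72,"z":0,"twist":0},{"gripper":1,"x":-0.8,"y":0.72,"z":0,"twist":0},{"gripper":1,"x":-0.8,"y":0.72,"z":0,"twist":0},{"gripper":1,"x":-0.8,"y":0.72,"z":0,"twist":0}]'
python3 -m jog '[{"gripper":1,"x":-0.8,"y":0.72,"z":0,"twist":0},{"gripper":1,"x":-0.8,"y":0.72,"z":0,"twist":0},{"gripper":1,"x":-0.8,"y":0.72,"z":0,"twist":0},{"gripper":1,"x":-0.8,"y":0.72,"z":0,"twist":0}]'
python3 go.py 457.5 101.5 180 -26
```

```text
time_s: 0.9
position: [0.3102, 0.3678, 0.2302]
tcp_rot: [0.003, 0.785, 0.62, -0.002]
force: [0.6, -0.2, -0.7]
opening: 1.003
time_s: 1.3
position: [0.3893, 0.2217, 0.2313]
tcp_rot: [0.004, 0.786, 0.618, -0.002]
force: [0.1, -0.1, 0.4]
opening: 0.997
t 1.3 pos [389.3 221.7 231.3] yaw 76.3 tilt 0.46 q7 0.7 F [ 0.1 -0.1  0.4] open 0.997
shift full [-0.668   0.6305  0.3493] twist 0.5683 calls 1 per call [-0.668   0.6305  0.3493] rows>= 3.0 12.0
```

```bash
python3 -m jog '[{"gripper":1,"x":-0.668,"y":0.63,"z":0.35,"twist":0.568},{"gripper":1,"x":-0.668,"y":0.63,"z":0.35,"twist":0.568},{"gripper":1,"x":-0.668,"y":0.63,"z":0.35,"twist":0.568},{"gripper":1,"x":-0.668,"y":0.63,"z":0.35,"twist":0.568},{"gripper":1,"x":-0.668,"y":0.63,"z":0.35,"twist":0.568},{"gripper":1,"x":-0.668,"y":0.63,"z":0.35,"twist":0.568},{"gripper":1,"x":-0.668,"y":0.63,"z":0.35,"twist":0.568},{"gripper":1,"x":-0.668,"y":0.63,"z":0.35,"twist":0.568},{"gripper":1,"x":-0.668,"y":0.63,"z":0.35,"twist":0.568},{"gripper":1,"x":-0.668,"y":0.63,"z":0.35,"twist":0.568},{"gripper":1,"x":-0.668,"y":0.63,"z":0.35,"twist":0.568},{"gripper":1,"x":-0.668,"y":0.63,"z":0.35,"twist":0.568},{"gripper":1,"x":-0.668,"y":0.63,"z":0.35,"twist":0.568},{"gripper":1,"x":-0.668,"y":0.63,"z":0.35,"twist":0.568}]'
python3 go.py 457.5 101.5 100 -26
```

```text
time_s: 2.7
position: [0.4574, 0.1019, 0.1798]
tcp_rot: [0.004, 0.975, -0.222, 0.002]
force: [0.1, -0.4, 1.4]
opening: 1.006
t 2.7 pos [457.4 101.9 179.8] yaw -25.7 tilt 0.47 q7 -0.62 F [ 0.1 -0.4  1.4] open 1.006
shift full [-0.001  -0.0013  0.5321] twist 0.0017 calls 1 per call [-0.001  -0.0013  0.5321] rows>= 2.0 1.0
```

```bash
python3 go.py 457.5 101.5 42 -26; python3 -m jog '[{"gripper":1,"x":0,"y":0,"z":0.25,"twist":0},{"gripper":1,"x":0,"y":0,"z":0.5,"twist":0},{"gripper":1,"x":0,"y":0,"z":0.7,"twist":0},{"gripper":1,"x":0,"y":0,"z":0.82,"twist":0},{"gripper":1,"x":0,"y":0,"z":0.9,"twist":0},{"gripper":1,"x":0,"y":0,"z":0.92,"twist":0},{"gripper":1,"x":0,"y":0,"z":0.92,"twist":0}]';python3 go.py 457.5 101.5 42 -26
python3 - <<'E'
from bench import *
import cv2
c=read_camera("side");cv2.imwrite("pics/s1.png",cv2.resize(c["pixels"][60:260,120:320,::-1],None,fx=3,fy=3))
E
```

```text
t 2.7 pos [457.4 101.9 179.8] yaw -25.7 tilt 0.47 q7 -0.62 F [ 0.1 -0.4  1.4] open 1.006
shift full [-0.0029 -0.0039  0.9188] twist 0.0017 calls 1 per call [-0.0029 -0.0039  0.9188] rows>= 3.0 1.0
time_s: 3.4
position: [0.4579, 0.1008, 0.042]
tcp_rot: [0.004, 0.975, -0.222, 0.002]
force: [-0.5, 0.9, 0.0]
opening: 0.999
t 3.4 pos [457.9 100.8  42. ] yaw -25.6 tilt 0.46 q7 -0.4 F [-0.5  0.9  0. ] open 0.999
shift full [-0.0043 -0.0032 -0.0004] twist 0.002 calls 1 per call [-0.0043 -0.0032 -0.0004] rows>= 1.0 1.0
```

View pics/s1.png

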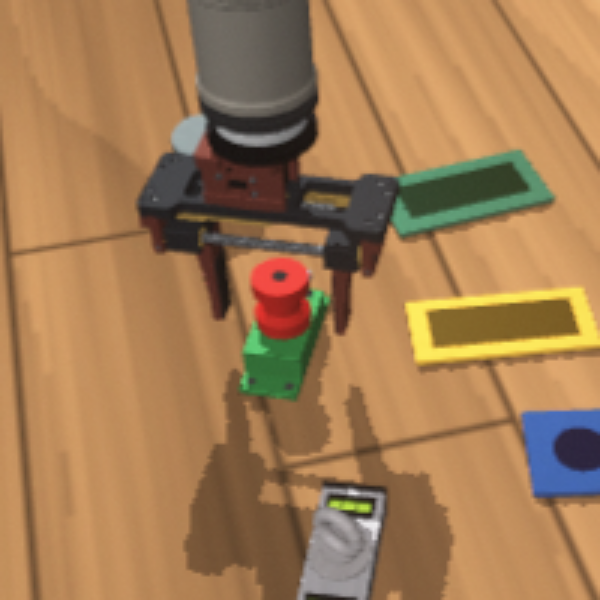

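The fingers straddle the red insulator, seen at (280,290) in this crop, so I'll close.

```bash
python3 -m jog '[{"gripper":0.4,"x":0,"y":0,"z":0,"twist":0},{"gripper":0.4,"x":0,"y":0,"z":0,"twist":0},{"gripper":0.4,"x":0,"y":0,"z":0,"twist":0},{"gripper":0.4,"x":0,"y":0,"z":0,"twist":0},{"gripper":0.4,"x":0,"y":0,"z":0,"twist":0},{"gripper":0.4,"x":0,"y":0,"z":0,"twist":0},{"gripper":0.4,"x":0,"y":0,"z":0,"twist":0},{"gripper":0.4,"x":0,"y":0,"z":0,"twist":0}]';python3 go.py 648.3 -241.7 150 -26
```

```text
time_s: 4.25
position: [0.4582, 0.1009, 0.0424]
tcp_rot: [0.003, 0.975, -0.222, 0.002]
force: [-0.4, 0.2, 2.4]
opening: 0.494
t 4.25 pos [458.2 100.9  42.4] yaw -25.7 tilt 0.45 q7 -0.4 F [-0.4  0.2  2.4] open 0.494
shift full [ 2.1352  1.5144 -0.6972] twist 0.0019 calls 3.0 per call [ 0.7117  0.5048 -0.2324] rows>= 9.0 1.0
```

```bash
python3 -m jog '[{"gripper":0.3,"x":0,"y":0,"z":-0.1,"twist":0},{"gripper":0.3,"x":0,"y":0,"z":-0.3,"twist":0},{"gripper":0.3,"x":0,"y":0,"z":-0.5,"twist":0},{"gripper":0.3,"x":0,"y":0,"z":-0.7,"twist":0},{"gripper":0.3,"x":0,"y":0,"z":-0.7,"twist":0}]';python3 -m jog '[{"gripper":0.3,"x":0.2,"y":0.15,"z":0,"twist":0},{"gripper":0.3,"x":0.4,"y":0.29,"z":0,"twist":0},{"gripper":0.3,"x":0.6,"y":0.43,"z":0,"twist":0},{"gripper":0.3,"x":0.8,"y":0.57,"z":0,"twist":0},{"gripper":0.3,"x":0.98,"y":0.7,"z":0,"twist":0}]'; python3 go.py 648.3 -241.7 147 -26
```

```text
time_s: 4.75
position: [0.4601, 0.1023, 0.1504]
tcp_rot: [0.001, 0.975, -0.222, 0.004]
force: [0.4, 0.4, -0.7]
opening: 0.491
time_s: 5.25
position: [0.5472, -0.0575, 0.1507]
tcp_rot: [0.002, 0.975, -0.222, 0.004]
force: [0.5, 0.9, -0.3]
opening: 0.489
t 5.25 pos [547.2 -57.5 150.7] yaw -25.7 tilt 0.45 q7 -0.14 F [ 0.5  0.9 -0.3] open 0.489
shift full [1.139  0.8145 0.0345] twist 0.0018 calls 2.0 per call [0.5695 0.4072 0.0172] rows>= 5.0 1.0
```

```bash
python3 -m jog '[{"gripper":0.3,"x":0.2,"y":0.15,"z":0,"twist":0},{"gripper":0.3,"x":0.4,"y":0.29,"z":0,"twist":0},{"gripper":0.3,"x":0.6,"y":0.43,"z":0,"twist":0},{"gripper":0.3,"x":0.8,"y":0.57,"z":0,"twist":0},{"gripper":0.3,"x":0.96,"y":0.69,"z":0,"twist":0}]'; python3 go.py 648.3 -241.7 80 -26
```

```text
time_s: 5.75
position: [0.6323, -0.2151, 0.1503]
tcp_rot: [0.002, 0.975, -0.223, 0.003]
force: [0.4, -0.1, -0.5]
opening: 0.491
t 5.75 pos [ 632.3 -215.1  150.3] yaw -25.7 tilt 0.39 q7 0.12 F [ 0.4 -0.1 -0.5] open 0.491
shift full [0.1701 0.1126 0.4703] twist 0.0015 calls 1 per call [0.1701 0.1126 0.4703] rows>= 2.0 1.0
```

```bash
python3 -m jog '[{"gripper":0.3,"x":0.1,"y":0.06,"z":0.1,"twist":0},{"gripper":0.3,"x":0.17,"y":0.113,"z":0.3,"twist":0},{"gripper":0.3,"x":0.17,"y":0.113,"z":0.47,"twist":0},{"gripper":0.3,"x":0.17,"y":0.113,"z":0.55,"twist":0},{"gripper":0.3,"x":0.17,"y":0.113,"z":0.6,"twist":0},{"gripper":0.3,"x":0.17,"y":0.113,"z":0.6,"twist":0}]'; python3 go.py 648.3 -241.7 20.5 -26
python3 - <<'E'
from bench import *
import cv2
c=read_camera("side");cv2.imwrite("pics/s2.png",cv2.resize(c["pixels"][130:330,220:420,::-1],None,fx=3,fy=3))
E
```

```text
time_s: 6.35
position: [0.6479, -0.2412, 0.0596]
tcp_rot: [0.002, 0.975, -0.222, 0.002]
force: [0.5, -0.1, -0.9]
opening: 0.493
t 6.35 pos [ 647.9 -241.2   59.6] yaw -25.7 tilt 0.3 q7 0.2 F [ 0.5 -0.1 -0.9] open 0.493
shift full [0.0026 0.0011 0.2607] twist 0.0017 calls 1 per call [0.0026 0.0011 0.2607] rows>= 1.0 1.0
```

View pics/s2.png

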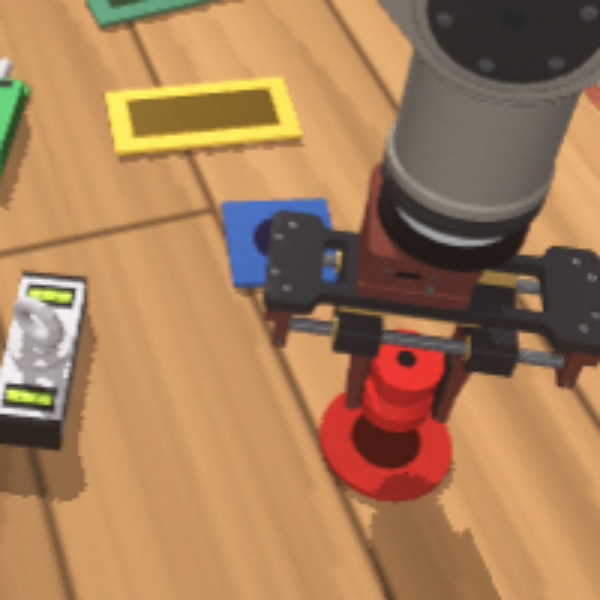

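The insulator is held upright above the red pad. I'll lower it until it touches.

```bash
python3 -m jog '[{"gripper":0.3,"x":0,"y":0,"z":0.1,"twist":0},{"gripper":0.3,"x":0,"y":0,"z":0.18,"twist":0},{"gripper":0.3,"x":0,"y":0,"z":0.22,"twist":0},{"gripper":0.3,"x":0,"y":0,"z":0.24,"twist":0},{"gripper":0.3,"x":0,"y":0,"z":0.25,"twist":0},{"gripper":0.3,"x":0,"y":0,"z":0.255,"twist":0},{"gripper":0.3,"x":0,"y":0,"z":0.255,"twist":0}]'; python3 go.py 648.3 -241.7 20.5 -26
```

```text
time_s: 7.1
position: [0.6489, -0.2419, 0.0227]
tcp_rot: [0.002, 0.975, -0.222, 0.003]
force: [-0.3, 0.8, -0.0]
opening: 0.49
t 7.1 pos [ 648.9 -241.9   22.7] yaw -25.7 tilt 0.42 q7 0.22 F [-0.3  0.8 -0. ] open 0.49
shift full [-0.0042  0.0005  0.0149] twist 0.0016 calls 1 per call [-0.0042  0.0005  0.0149] rows>= 1.0 1.0
```

```bash
python3 -m jog '[{"gripper":0.3,"x":0,"y":0,"z":0.008,"twist":0},{"gripper":0.3,"x":0,"y":0,"z":0.014,"twist":0},{"gripper":0.3,"x":0,"y":0,"z":0.016,"twist":0},{"gripper":0.3,"x":0,"y":0,"z":0.016,"twist":0}]'; python3 go.py 648.3 -241.7 20.5 -26
```

```text
time_s: 7.5
position: [0.6491, -0.2419, 0.0206]
tcp_rot: [0.002, 0.975, -0.222, 0.003]
force: [-0.6, 0.6, 1.2]
opening: 0.494
t 7.5 pos [ 649.1 -241.9   20.6] yaw -25.7 tilt 0.43 q7 0.22 F [-0.6  0.6  1.2] open 0.494
shift full [-0.0051  0.0009  0.0007] twist 0.0016 calls 1 per call [-0.0051  0.0009  0.0007] rows>= 1.0 1.0
```

Contact is near, with Fz rising. Next I release and lift.

```bash
python3 -m jog '[{"gripper":0.6,"x":0,"y":0,"z":0.002,"twist":0},{"gripper":0.8,"x":0,"y":0,"z":0.002,"twist":0},{"gripper":0.9,"x":0,"y":0,"z":0.002,"twist":0},{"gripper":1,"x":0,"y":0,"z":0,"twist":0},{"gripper":1,"x":0,"y":0,"z":0,"twist":0},{"gripper":1,"x":0,"y":0,"z":-0.3,"twist":0},{"gripper":1,"x":0,"y":0,"z":-0.6,"twist":0},{"gripper":1,"x":0,"y":0,"z":-0.95,"twist":0},{"gripper":1,"x":0,"y":0,"z":-0.95,"twist":0}]'; python3 go.py 448.3 -127 160 40
```

```text
time_s: 8.4
position: [0.6516, -0.2436, 0.1706]
tcp_rot: [0.002, 0.975, -0.223, 0.009]
force: [0.2, 0.1, 1.4]
opening: 0.997
t 8.4 pos [ 651.6 -243.6  170.6] yaw -25.7 tilt 1.07 q7 0.14 F [0.2 0.1 1.4] open 0.997
shift full [-1.5597 -0.1115  0.0415] twist -0.3652 calls 2.0 per call [-0.7799 -0.0557  0.0207] rows>= 5.0 8.0
```

```bash
python3 -m jog '[{"gripper":1,"x":-0.8,"y":-0.056,"z":0,"twist":0},{"gripper":1,"x":-0.8,"y":-0.056,"z":0,"twist":0},{"gripper":1,"x":-0.8,"y":-0.056,"z":0,"twist":0},{"gripper":1,"x":-0.8,"y":-0.056,"z":0,"twist":0}]'; python3 go.py 448.3 -127 160 40
python3 - <<'E'
from bench import *
import cv2
c=read_camera("side");cv2.imwrite("pics/s3.png",c["pixels"][:,:,::-1])
E
```

```text
time_s: 8.8
position: [0.5451, -0.1824, 0.1682]
tcp_rot: [0.001, 0.975, -0.222, 0.008]
force: [1.3, -0.6, 0.6]
opening: 0.999
t 8.8 pos [ 545.1 -182.4  168.2] yaw -25.7 tilt 0.96 q7 0.08 F [ 1.3 -0.6  0.6] open 0.999
shift full [-0.7425 -0.0529  0.0421] twist -0.365 calls 1 per call [-0.7425 -0.0529  0.0421] rows>= 3.0 8.0
```

View pics/s3.png

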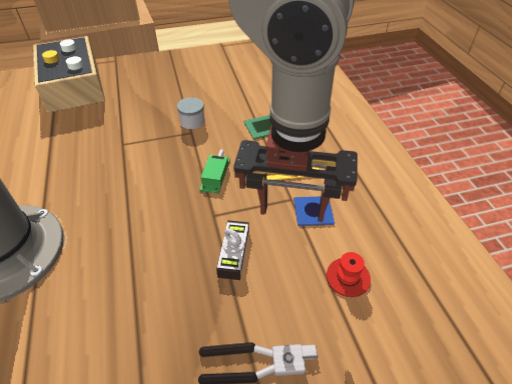

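The insulator stands upright in the middle of the red pad (350,272). The eye bolt is next.

```bash
python3 -m jog '[{"gripper":1,"x":-0.74,"y":-0.053,"z":0,"twist":-0.365},{"gripper":1,"x":-0.74,"y":-0.053,"z":0,"twist":-0.365},{"gripper":1,"x":-0.74,"y":-0.053,"z":0.04,"twist":-0.365},{"gripper":1,"x":-0.74,"y":-0.053,"z":0.04,"twist":-0.365},{"gripper":1,"x":-0.74,"y":-0.053,"z":0.04,"twist":-0.365},{"gripper":1,"x":-0.74,"y":-0.053,"z":0.04,"twist":-0.365},{"gripper":1,"x":-0.74,"y":-0.053,"z":0.04,"twist":-0.365},{"gripper":1,"x":-0.74,"y":-0.053,"z":0.04,"twist":-0.365},{"gripper":1,"x":-0.74,"y":-0.053,"z":0.04,"twist":-0.365},{"gripper":1,"x":-0.74,"y":-0.053,"z":0.04,"twist":-0.365}]'; python3 go.py 448.3 -127 47 40
```

```text
time_s: 9.85
position: [0.4514, -0.1287, 0.1605]
tcp_rot: [0.007, 0.94, 0.34, 0.007]
force: [-0.5, 0.2, -0.1]
opening: 0.998
t 9.85 pos [ 451.4 -128.7  160.5] yaw 39.8 tilt 1.13 q7 0.98 F [-0.5  0.2 -0.1] open 0.998
shift full [-0.0155 -0.0354  0.7562] twist -0.0012 calls 1 per call [-0.0155 -0.0354  0.7562] rows>= 3.0 1.0
```

```bash
python3 -m jog '[{"gripper":1,"x":-0.015,"y":-0.035,"z":0.25,"twist":0},{"gripper":1,"x":-0.015,"y":-0.035,"z":0.5,"twist":0},{"gripper":1,"x":-0.015,"y":-0.035,"z":0.65,"twist":0},{"gripper":1,"x":-0.015,"y":-0.035,"z":0.73,"twist":0},{"gripper":1,"x":-0.015,"y":-0.035,"z":0.755,"twist":0},{"gripper":1,"x":-0.015,"y":-0.035,"z":0.755,"twist":0}]'; python3 go.py 448.3 -127 47 40
python3 - <<'E'
from bench import *
import cv2
c=read_camera("side");cv2.imwrite("pics/s4.png",cv2.resize(c["pixels"][130:300,130:330,::-1],None,fx=3.5,fy=3.5))
E
```

```text
time_s: 10.45
position: [0.4489, -0.1273, 0.0473]
tcp_rot: [0.007, 0.94, 0.34, 0.007]
force: [1.0, -0.1, 0.7]
opening: 1.003
t 10.45 pos [ 448.9 -127.3   47.3] yaw 39.7 tilt 1.15 q7 1.12 F [ 1.  -0.1  0.7] open 1.003
shift full [-0.0018 -0.0038  0.0022] twist -0.0015 calls 1 per call [-0.0018 -0.0038  0.0022] rows>= 1.0 1.0
```

View pics/s4.png

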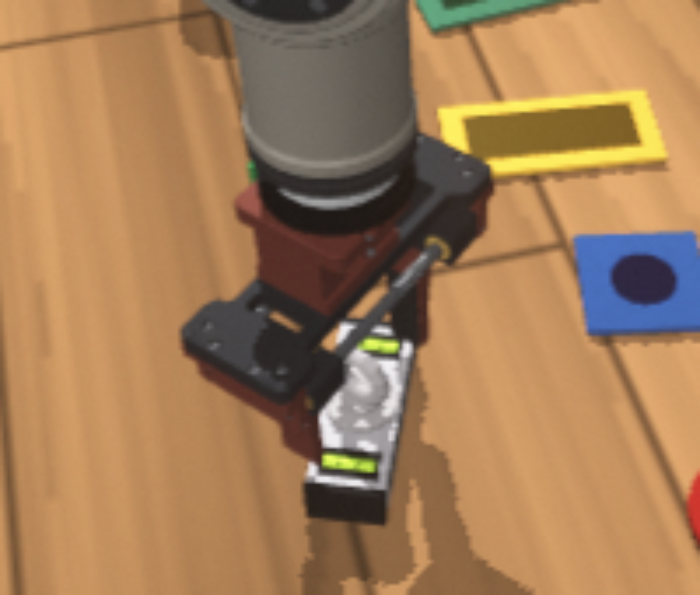

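The fingers are either side of the ring and square to it.

```bash
python3 -m jog '[{"gripper":0.6,"x":0,"y":0,"z":0,"twist":0},{"gripper":0.4,"x":0,"y":0,"z":0,"twist":0},{"gripper":0.3,"x":0,"y":0,"z":0,"twist":0},{"gripper":0.2,"x":0,"y":0,"z":0,"twist":0},{"gripper":0.1,"x":0,"y":0,"z":0,"twist":0},{"gripper":0,"x":0,"y":0,"z":0,"twist":0},{"gripper":0,"x":0,"y":0,"z":0,"twist":0},{"gripper":0,"x":0,"y":0,"z":0,"twist":0},{"gripper":0,"x":0,"y":0,"z":0,"twist":0},{"gripper":0,"x":0,"y":0,"z":0,"twist":0},{"gripper":0,"x":0,"y":0,"z":0,"twist":0}]'; python3 go.py 644.5 -67 160 40
python3 - <<'E'
from bench import *
import cv2
c=read_camera("side");cv2.imwrite("pics/s5.png",cv2.resize(c["pixels"][130:300,130:330,::-1],None,fx=3.5,fy=3.5))
E
```

```text
time_s: 11.6
position: [0.4492, -0.1272, 0.0479]
tcp_rot: [0.007, 0.94, 0.34, 0.008]
force: [-0.6, 0.2, 1.1]
opening: 0.107
t 11.6 pos [ 449.2 -127.2   47.9] yaw 39.8 tilt 1.2 q7 1.12 F [-0.6  0.2  1.1] open 0.107
shift full [ 1.2648  0.5375 -0.7256] twist -0.0014 calls 2.0 per call [ 0.6324  0.2688 -0.3628] rows>= 5.0 1.0
```

View pics/s5.png

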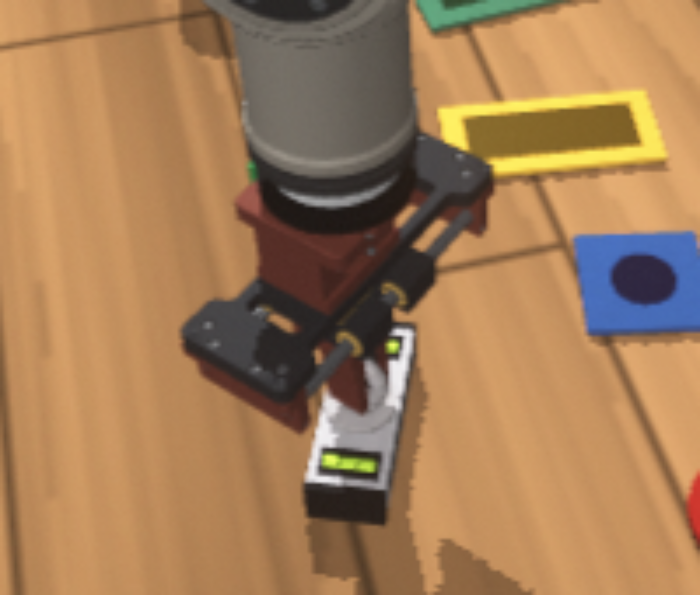

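```bash
python3 -m jog '[{"gripper":0,"x":0,"y":0,"z":-0.1,"twist":0},{"gripper":0,"x":0,"y":0,"z":-0.3,"twist":0},{"gripper":0,"x":0,"y":0,"z":-0.5,"twist":0},{"gripper":0,"x":0,"y":0,"z":-0.65,"twist":0},{"gripper":0,"x":0,"y":0,"z":-0.65,"twist":0}]';python3 -m jog '[{"gripper":0,"x":0.2,"y":0.085,"z":0,"twist":0},{"gripper":0,"x":0.4,"y":0.17,"z":0,"twist":0},{"gripper":0,"x":0.6,"y":0.255,"z":0,"twist":0},{"gripper":0,"x":0.8,"y":0.34,"z":0,"twist":0},{"gripper":0,"x":0.9,"y":0.38,"z":0,"twist":0}]'; python3 go.py 644.5 -67 90 40
```

```text
time_s: 12.15
position: [0.449, -0.1267, 0.1476]
tcp_rot: [0.008, 0.94, 0.34, 0.01]
force: [0.6, -0.1, -2.1]
opening: 0.107
time_s: 12.65
position: [0.591, -0.0826, 0.1489]
tcp_rot: [0.008, 0.94, 0.341, 0.01]
force: [0.5, -0.4, -1.1]
opening: 0.109
t 12.65 pos [591.  -82.6 148.9] yaw 39.9 tilt 1.42 q7 0.94 F [ 0.5 -0.4 -1.1] open 0.109
shift full [0.335  0.1406 0.4003] twist -0.0007 calls 1 per call [0.335  0.1406 0.4003] rows>= 2.0 1.0
```

```bash
python3 -m jog '[{"gripper":0,"x":0.15,"y":0.06,"z":0,"twist":0},{"gripper":0,"x":0.3,"y":0.12,"z":0.1,"twist":0},{"gripper":0,"x":0.335,"y":0.14,"z":0.25,"twist":0},{"gripper":0,"x":0.335,"y":0.14,"z":0.4,"twist":0},{"gripper":0,"x":0.335,"y":0.14,"z":0.55,"twist":0},{"gripper":0,"x":0.335,"y":0.14,"z":0.6,"twist":0},{"gripper":0,"x":0.335,"y":0.14,"z":0.6,"twist":0}]'; python3 go.py 644.5 -67 26 40
python3 - <<'E'
from bench import *
import cv2
c=read_camera("side");cv2.imwrite("pics/s6.png",cv2.resize(c["pixels"][130:300,220:420,::-1],None,fx=3.5,fy=3.5))
E
```

```text
time_s: 13.35
position: [0.6435, -0.0671, 0.0578]
tcp_rot: [0.007, 0.94, 0.341, 0.008]
force: [-0.2, 1.2, -2.0]
opening: 0.108
t 13.35 pos [643.5 -67.1  57.8] yaw 39.9 tilt 1.2 q7 0.96 F [-0.2  1.2 -2. ] open 0.108
shift full [ 0.0033 -0.0003  0.212 ] twist -0.0008 calls 1 per call [ 0.0033 -0.0003  0.212 ] rows>= 1.0 1.0
```

View pics/s6.png

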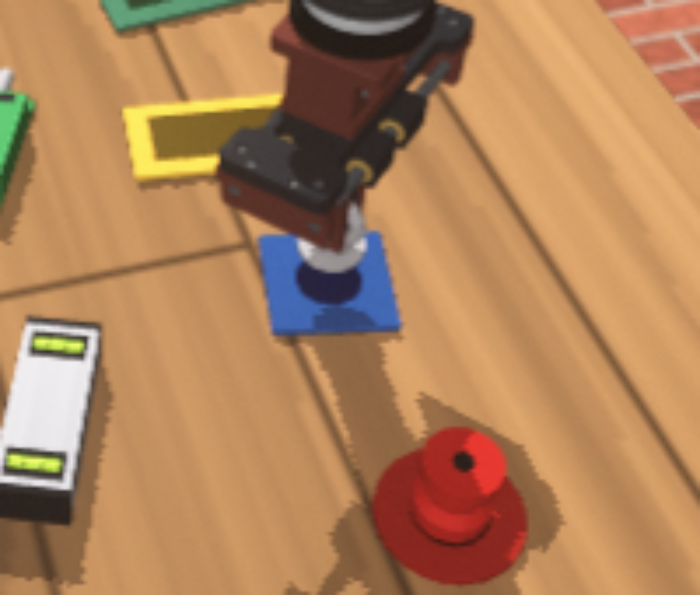

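The eye bolt is over the blue pad with its foot level. I'll lower it.

```bash
python3 -m jog '[{"gripper":0,"x":0.003,"y":0,"z":0.08,"twist":0},{"gripper":0,"x":0.003,"y":0,"z":0.14,"twist":0},{"gripper":0,"x":0.003,"y":0,"z":0.18,"twist":0},{"gripper":0,"x":0.003,"y":0,"z":0.195,"twist":0},{"gripper":0,"x":0.003,"y":0,"z":0.205,"twist":0},{"gripper":0,"x":0.003,"y":0,"z":0.21,"twist":0},{"gripper":0,"x":0.003,"y":0,"z":0.21,"twist":0}]'; python3 go.py 644.5 -67 26 40
```

```text
time_s: 14.1
position: [0.6458, -0.0673, 0.028]
tcp_rot: [0.008, 0.94, 0.341, 0.009]
force: [-0.2, 0.3, -1.6]
opening: 0.109
t 14.1 pos [645.8 -67.3  28. ] yaw 39.9 tilt 1.36 q7 0.97 F [-0.2  0.3 -1.6] open 0.109
shift full [-0.0058 -0.0074  0.0133] twist -0.0008 calls 1 per call [-0.0058 -0.0074  0.0133] rows>= 1.0 1.0
```

```bash
python3 -m jog '[{"gripper":0,"x":-0.006,"y":-0.006,"z":0.006,"twist":0},{"gripper":0,"x":-0.006,"y":-0.006,"z":0.014,"twist":0},{"gripper":0,"x":-0.006,"y":-0.006,"z":0.018,"twist":0},{"gripper":0,"x":-0.006,"y":-0.006,"z":0.018,"twist":0}]'; python3 go.py 644.5 -67 26 40
```

```text
time_s: 14.5
position: [0.6447, -0.0672, 0.0259]
tcp_rot: [0.007, 0.94, 0.341, 0.009]
force: [-1.5, 0.5, 5.3]
opening: 0.107
t 14.5 pos [644.7 -67.2  25.9] yaw 39.9 tilt 1.36 q7 0.98 F [-1.5  0.5  5.3] open 0.107
shift full [ 0.0001 -0.0017 -0.0006] twist -0.0008 calls 1 per call [ 0.0001 -0.0017 -0.0006] rows>= 1.0 1.0
```

It touches at 5 N. I release and lift.

```bash
python3 -m jog '[{"gripper":0.2,"x":0,"y":0,"z":0,"twist":0},{"gripper":0.4,"x":0,"y":0,"z":0,"twist":0},{"gripper":0.6,"x":0,"y":0,"z":0,"twist":0},{"gripper":0.7,"x":0,"y":0,"z":0,"twist":0},{"gripper":0.7,"x":0,"y":0,"z":0,"twist":0},{"gripper":0.7,"x":0,"y":0,"z":-0.2,"twist":0},{"gripper":1,"x":0,"y":0,"z":-0.5,"twist":0},{"gripper":1,"x":0,"y":0,"z":-0.9,"twist":0},{"gripper":1,"x":0,"y":0,"z":-0.9,"twist":0}]'; python3 go.py 449 -126.5 130 -23
python3 - <<'E'
from bench import *
import numpy as np,cv2
from h import *
for n in("top","side"):
    c=read_camera(n);cv2.imwrite(f"pics/{n}7.png",c["pixels"][:,:,::-1]);np.savez(f"/tmp/{n}1.npz",**{k:np.array(v) for k,v in c.items()})
    for b in blobs(mask(c,(28,120,150),(45,255,255)),8): print("vial",rect(c,b,.028))
    P=cloud(c);X,Y,Z=P[...,0],P[...,1],P[...,2]
    t=(X>.35)&(X<.52)&(Y>-.22)&(Y<-.03)&(Z>.02)&(Z<.034);q=np.argwhere(t)[:,::-1].astype(np.int32)
    if len(q):print(n,"level",rect(c,cv2.convexHull(q),.028))
    t=(X>.35)&(X<.54)&(Y>0)&(Y<.2)&(Z>.021)&(Z<.034);q=np.argwhere(t)[:,::-1].astype(np.int32)
    if len(q):print(n,"latch",rect(c,cv2.convexHull(q),.028))
E
```

```text
time_s: 15.4
position: [0.6448, -0.067, 0.1669]
tcp_rot: [0.009, 0.94, 0.34, 0.014]
force: [0.3, -0.6, 0.2]
opening: 0.884
t 15.4 pos [644.8 -67.  166.9] yaw 39.8 tilt 1.86 q7 0.91 F [ 0.3 -0.6  0.2] open 0.884
shift full [-1.261  -0.537   0.2077] twist 0.349 calls 2.0 per call [-0.6305 -0.2685  0.1039] rows>= 5.0 8.0
vial (array([ 437. , -164.8,   24.1,    8.8]), -20.8)
top level (array([ 432.3, -170.1,   42.5,   26.6]), -23.0)
top latch (array([464.9, 117.1, 107.4,  46.3]), 64.2)
vial (array([ 432.5, -163.6,   29.3,    7.6]), -22.9)
vial (array([464. , -87.8,  29.4,   8.4]), -22.7)
side level (array([ 447.4, -128.8,  125.7,   45.6]), 67.0)
side latch (array([460.8, 109.4, 107.7,  48.4]), 64.3)
```

View pics/side7.png

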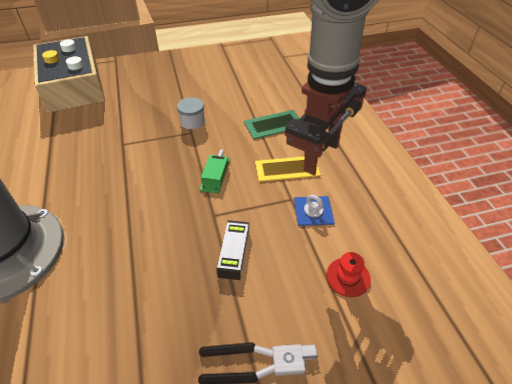

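View pics/top7.png

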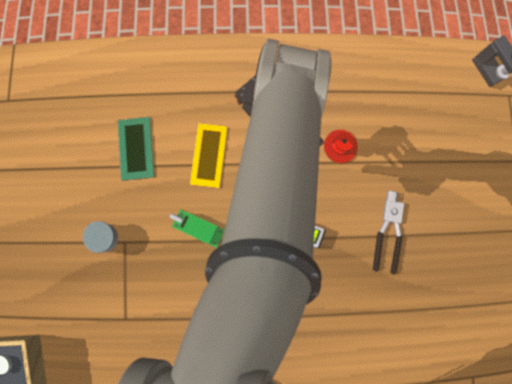

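The eye bolt stands in the middle of the blue pad (314,208). The level and the latch have not moved. The level is next.

```bash
python3 -m jog '[{"gripper":1,"x":-0.63,"y":-0.27,"z":0,"twist":0},{"gripper":1,"x":-0.63,"y":-0.27,"z":0,"twist":0},{"gripper":1,"x":-0.63,"y":-0.27,"z":0,"twist":0},{"gripper":1,"x":-0.63,"y":-0.27,"z":0,"twist":0}]'; python3 go.py 449 -126.5 110 -23
```

```text
time_s: 15.9
position: [0.5427, -0.0959, 0.1594]
tcp_rot: [0.007, 0.94, 0.34, 0.01]
force: [0.6, -0.8, -0.1]
opening: 1.003
t 15.9 pos [542.7 -95.9 159.4] yaw 39.8 tilt 1.44 q7 0.95 F [ 0.6 -0.8 -0.1] open 1.003
shift full [-0.6151 -0.2494  0.3152] twist 0.3488 calls 1 per call [-0.6151 -0.2494  0.3152] rows>= 3.0 8.0
```

```bash
python3 -m jog '[{"gripper":1,"x":-0.615,"y":-0.25,"z":0,"twist":0.349},{"gripper":1,"x":-0.615,"y":-0.25,"z":0,"twist":0.349},{"gripper":1,"x":-0.615,"y":-0.25,"z":0.2,"twist":0.349},{"gripper":1,"x":-0.615,"y":-0.25,"z":0.315,"twist":0.349},{"gripper":1,"x":-0.615,"y":-0.25,"z":0.315,"twist":0.349},{"gripper":1,"x":-0.615,"y":-0.25,"z":0.315,"twist":0.349},{"gripper":1,"x":-0.615,"y":-0.25,"z":0.315,"twist":0.349},{"gripper":1,"x":-0.615,"y":-0.25,"z":0.315,"twist":0.349},{"gripper":1,"x":-0.615,"y":-0.25,"z":0.315,"twist":0.349},{"gripper":1,"x":-0.615,"y":-0.25,"z":0.315,"twist":0.349}]'; python3 go.py 449 -126.5 13 -23
```

```text
time_s: 16.9
position: [0.4498, -0.1261, 0.1097]
tcp_rot: [0.001, 0.98, -0.198, 0.013]
force: [-0.5, 0.3, -0.9]
opening: 1.004
t 16.9 pos [ 449.8 -126.1  109.7] yaw -22.9 tilt 1.45 q7 0.12 F [-0.5  0.3 -0.9] open 1.004
shift full [-0.0204  0.0058  0.6442] twist 0.0006 calls 1 per call [-0.0204  0.0058  0.6442] rows>= 2.0 1.0
```

```bash
python3 -m jog '[{"gripper":1,"x":-0.01,"y":0.006,"z":0.2,"twist":0},{"gripper":1,"x":-0.02,"y":0.006,"z":0.4,"twist":0},{"gripper":1,"x":-0.02,"y":0.006,"z":0.55,"twist":0},{"gripper":1,"x":-0.02,"y":0.006,"z":0.62,"twist":0},{"gripper":1,"x":-0.02,"y":0.006,"z":0.64,"twist":0},{"gripper":1,"x":-0.02,"y":0.006,"z":0.64,"twist":0}]'; python3 go.py 449 -126.5 13 -23
python3 -m jog '[{"gripper":0.7,"x":0,"y":0,"z":0,"twist":0},{"gripper":0.6,"x":0,"y":0,"z":0,"twist":0},{"gripper":0.5,"x":0,"y":0,"z":0,"twist":0},{"gripper":0.3,"x":0,"y":0,"z":0,"twist":0},{"gripper":0.3,"x":0,"y":0,"z":0,"twist":0},{"gripper":0.3,"x":0,"y":0,"z":0,"twist":0},{"gripper":0.3,"x":0,"y":0,"z":0,"twist":0},{"gripper":0.3,"x":0,"y":0,"z":0,"twist":0}]';python3 go.py 631.5 77 120 -98
python3 - <<'E'
from bench import *
import cv2
c=read_camera("side");cv2.imwrite("pics/s8.png",cv2.resize(c["pixels"][130:300,130:330,::-1],None,fx=3.5,fy=3.5))
E
```

```text
time_s: 17.5
position: [0.4494, -0.1268, 0.0138]
tcp_rot: [0.001, 0.98, -0.198, 0.013]
force: [0.3, -1.0, 0.7]
opening: 1.001
t 17.5 pos [ 449.4 -126.8   13.8] yaw -22.9 tilt 1.46 q7 0.3 F [ 0.3 -1.   0.7] open 1.001
shift full [-0.0032 -0.0006  0.0053] twist 0.0007 calls 1 per call [-0.0032 -0.0006  0.0053] rows>= 1.0 1.0
time_s: 18.3
position: [0.4496, -0.1268, 0.0139]
tcp_rot: [0.001, 0.98, -0.198, 0.013]
force: [0.2, 0.9, 4.3]
opening: 0.499
t 18.3 pos [ 449.6 -126.8   13.9] yaw -22.9 tilt 1.48 q7 0.3 F [0.2 0.9 4.3] open 0.499
shift full [ 0.6072 -1.7247 -0.6873] twist 0.4174 calls 2.0 per call [ 0.3036 -0.8623 -0.3436] rows>= 6.0 9.0
```

View pics/s8.png

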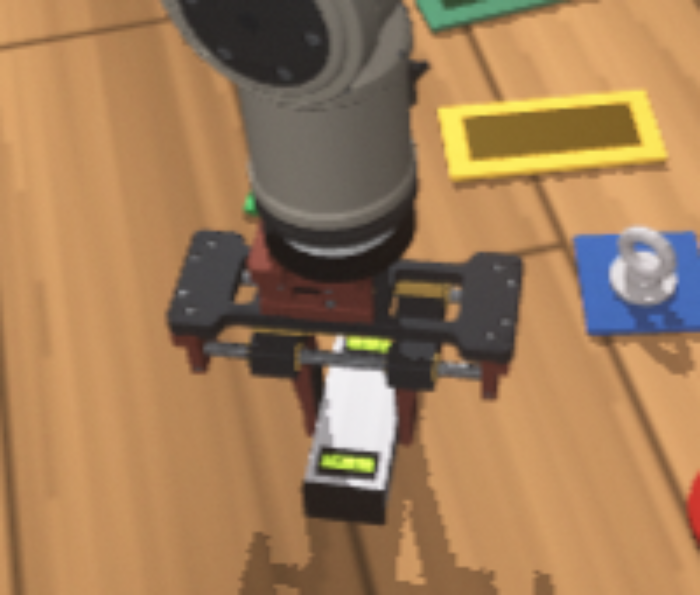

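The level is gripped across its width at mid-length (opening 0.499).

```bash
python3 -m jog '[{"gripper":0.3,"x":0,"y":0,"z":-0.08,"twist":0},{"gripper":0.3,"x":0,"y":0,"z":-0.25,"twist":0},{"gripper":0.3,"x":0.05,"y":-0.14,"z":-0.45,"twist":0},{"gripper":0.3,"x":0.1,"y":-0.28,"z":-0.62,"twist":0},{"gripper":0.3,"x":0.18,"y":-0.5,"z":-0.69,"twist":0},{"gripper":0.3,"x":0.24,"y":-0.68,"z":-0.69,"twist":0},{"gripper":0.3,"x":0.3,"y":-0.86,"z":-0.69,"twist":0},{"gripper":0.3,"x":0.3,"y":-0.86,"z":-0.69,"twist":0}]'; python3 go.py 631.5 77 100 -98
```

```text
time_s: 19.15
position: [0.5409, -0.0206, 0.1194]
tcp_rot: [0.001, 0.981, -0.195, 0.014]
force: [-0.7, 0.2, -2.0]
opening: 0.501
t 19.15 pos [540.9 -20.6 119.4] yaw -22.5 tilt 1.55 q7 -0.08 F [-0.7  0.2 -2. ] open 0.501
shift full [ 0.3048 -0.832   0.1407] twist 0.4192 calls 1 per call [ 0.3048 -0.832   0.1407] rows>= 3.0 9.0
```

```bash
python3 -m jog '[{"gripper":0.3,"x":0.06,"y":-0.16,"z":0,"twist":0.04},{"gripper":0.3,"x":0.12,"y":-0.32,"z":0,"twist":0.08},{"gripper":0.3,"x":0.18,"y":-0.48,"z":0,"twist":0.12},{"gripper":0.3,"x":0.24,"y":-0.64,"z":0,"twist":0.16},{"gripper":0.3,"x":0.3,"y":-0.8,"z":0,"twist":0.2},{"gripper":0.3,"x":0.305,"y":-0.832,"z":0,"twist":0.24},{"gripper":0.3,"x":0.305,"y":-0.832,"z":0,"twist":0.28},{"gripper":0.3,"x":0.305,"y":-0.832,"z":0.05,"twist":0.32},{"gripper":0.3,"x":0.305,"y":-0.832,"z":0.14,"twist":0.36},{"gripper":0.3,"x":0.305,"y":-0.832,"z":0.25,"twist":0.4},{"gripper":0.3,"x":0.305,"y":-0.832,"z":0.34,"twist":0.419},{"gripper":0.3,"x":0.305,"y":-0.832,"z":0.39,"twist":0.419},{"gripper":0.3,"x":0.305,"y":-0.832,"z":0.4,"twist":0.419},{"gripper":0.3,"x":0.305,"y":-0.832,"z":0.4,"twist":0.419}]'; python3 go.py 631.5 77 20 -98
python3 - <<'E'
from bench import *
import cv2
c=read_camera("side");cv2.imwrite("pics/s9.png",cv2.resize(c["pixels"][90:260,180:380,::-1],None,fx=3.5,fy=3.5))
E
```

```text
time_s: 20.55
position: [0.6325, 0.0765, 0.0615]
tcp_rot: [0.008, -0.657, 0.754, -0.011]
force: [1.4, 0.6, -1.6]
opening: 0.502
t 20.55 pos [632.5  76.5  61.5] yaw -97.9 tilt 1.55 q7 -1.24 F [ 1.4  0.6 -1.6] open 0.502
shift full [-0.0034  0.0146  0.2767] twist 0.0005 calls 1 per call [-0.0034  0.0146  0.2767] rows>= 1.0 1.0
```

View pics/s9.png

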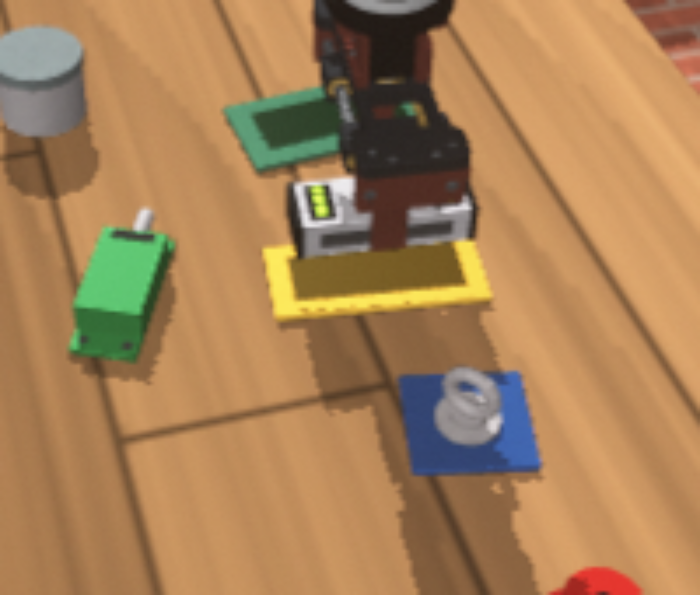

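The level is parallel to the yellow pad and above it. I'll lower it.

```bash
python3 -m jog '[{"gripper":0.3,"x":-0.003,"y":0.015,"z":0.08,"twist":0},{"gripper":0.3,"x":-0.003,"y":0.015,"z":0.16,"twist":0},{"gripper":0.3,"x":-0.003,"y":0.015,"z":0.21,"twist":0},{"gripper":0.3,"x":-0.003,"y":0.015,"z":0.24,"twist":0},{"gripper":0.3,"x":-0.003,"y":0.015,"z":0.255,"twist":0},{"gripper":0.3,"x":-0.003,"y":0.015,"z":0.262,"twist":0},{"gripper":0.3,"x":-0.003,"y":0.015,"z":0.262,"twist":0}]'; python3 go.py 631.5 77 20 -98
```

```text
time_s: 21.3
position: [0.6318, 0.0769, 0.0226]
tcp_rot: [0.008, -0.656, 0.754, -0.011]
force: [0.3, -0.6, -1.7]
opening: 0.506
t 21.3 pos [631.8  76.9  22.6] yaw -97.9 tilt 1.59 q7 -1.21 F [ 0.3 -0.6 -1.7] open 0.506
shift full [-0.0003  0.0023  0.0171] twist 0.0004 calls 1 per call [-0.0003  0.0023  0.0171] rows>= 1.0 1.0
```

```bash
python3 -m jog '[{"gripper":0.3,"x":0,"y":0,"z":0.008,"twist":0},{"gripper":0.3,"x":0,"y":0,"z":0.016,"twist":0},{"gripper":0.3,"x":0,"y":0,"z":0.02,"twist":0},{"gripper":0.3,"x":0,"y":0,"z":0.02,"twist":0}]'; python3 go.py 631.5 77 20 -98
```

```text
time_s: 21.7
position: [0.6327, 0.0769, 0.0202]
tcp_rot: [0.009, -0.656, 0.754, -0.012]
force: [1.2, -0.4, 2.3]
opening: 0.502
t 21.7 pos [632.7  76.9  20.2] yaw -97.9 tilt 1.68 q7 -1.21 F [ 1.2 -0.4  2.3] open 0.502
shift full [0.0007 0.0079 0.001 ] twist 0.0004 calls 1 per call [0.0007 0.0079 0.001 ] rows>= 1.0 1.0
```

```bash
python3 -m jog '[{"gripper":0.6,"x":0,"y":0,"z":0.002,"twist":0},{"gripper":0.8,"x":0,"y":0,"z":0.002,"twist":0},{"gripper":0.9,"x":0,"y":0,"z":0,"twist":0},{"gripper":0.9,"x":0,"y":0,"z":0,"twist":0},{"gripper":0.9,"x":0,"y":0,"z":0,"twist":0},{"gripper":0.9,"x":0,"y":0,"z":-0.2,"twist":0},{"gripper":1,"x":0,"y":0,"z":-0.5,"twist":0},{"gripper":1,"x":0,"y":0,"z":-0.8,"twist":0},{"gripper":1,"x":0,"y":0,"z":-0.8,"twist":0}]'; python3 go.py 457.5 102 130 -26
python3 - <<'E'
from bench import *
import numpy as np,cv2
from h import *
for n in("top","side"):
    c=read_camera(n);cv2.imwrite(f"pics/{n}10.png",c["pixels"][:,:,::-1])
    P=cloud(c);X,Y,Z=P[...,0],P[...,1],P[...,2]
    for lo in(.021,.0235):
        t=(X>.35)&(X<.54)&(Y>0)&(Y<.2)&(Z>lo)&(Z<.034);q=np.argwhere(t)[:,::-1].astype(np.int32)
        if len(q):print(n,"latch top",rect(c,cv2.convexHull(q),.028))
    for b in blobs(mask(c,(45,120,40),(80,255,255)),30):
        print(n,"lg",cv2.boundingRect(b),rect(c,b,.028),rect(c,b,.006))
E
```

```text
time_s: 22.6
position: [0.6326, 0.0769, 0.1459]
tcp_rot: [0.012, -0.656, 0.754, -0.014]
force: [0.7, 0.3, -0.1]
opening: 1.002
t 22.6 pos [632.6  76.9 145.9] yaw -98.0 tilt 2.17 q7 -1.31 F [ 0.7  0.3 -0.1] open 1.002
shift full [-0.004   1.1823  0.0615] twist -0.3998 calls 2.0 per call [-0.002   0.5912  0.0307] rows>= 4.0 9.0
top latch top (array([464.8, 117.1, 107.3,  46.3]), 64.2)
top latch top (array([464.8, 117. , 107.3,  46.2]), 63.9)
top lg (173, 210, 51, 37) (array([458.6, 102. , 112.3,  45.9]), 64.1) (array([460. , 103.7, 114.5,  46.9]), 64.1)
side latch top (array([460.7, 109.4, 108.7,  48.3]), 63.7)
side latch top (array([456.1, 101.5,  84.4,  46.9]), 64.3)
side lg (200, 155, 29, 38) (array([451.8,  83.1, 118.9,  50.1]), 64.6) (array([454.6, 105.6, 122.8,  51.8]), 64.6)
```

View pics/side10.png

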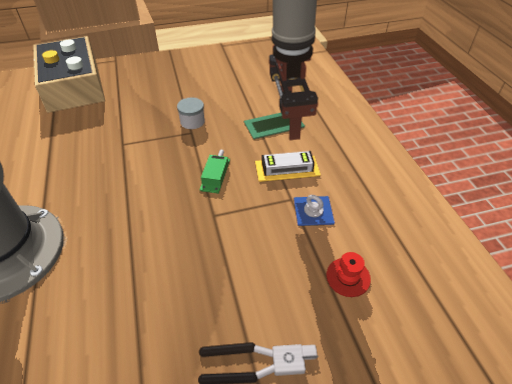

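View pics/top10.png

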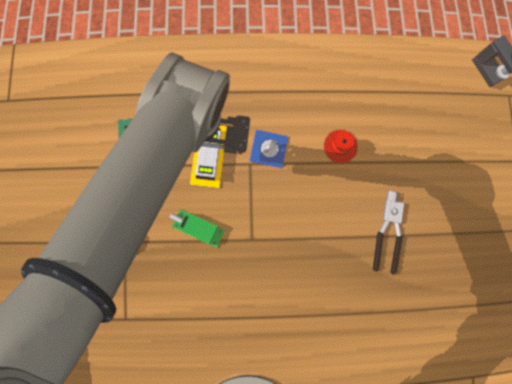

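The level lies along the yellow pad, and the eye bolt and insulator are on theirs. The latch is at (215,172) in the side view. I go there now.

```bash
python3 -m jog '[{"gripper":1,"x":0,"y":0.3,"z":0,"twist":-0.05},{"gripper":1,"x":0,"y":0.6,"z":0,"twist":-0.1},{"gripper":1,"x":0,"y":0.9,"z":0,"twist":-0.15},{"gripper":1,"x":0,"y":0.98,"z":0,"twist":-0.2},{"gripper":1,"x":0,"y":0.98,"z":0,"twist":-0.25},{"gripper":1,"x":0,"y":0.98,"z":0,"twist":-0.3},{"gripper":1,"x":0,"y":0.98,"z":0,"twist":-0.35},{"gripper":1,"x":0,"y":0.98,"z":0,"twist":-0.4},{"gripper":1,"x":0,"y":0.98,"z":0,"twist":-0.4},{"gripper":1,"x":0,"y":0.98,"z":0,"twist":-0.4}]'; python3 go.py 457.5 102 100 -25.8
```

```text
time_s: 23.7
position: [0.4831, 0.0981, 0.1354]
tcp_rot: [-0.0, 0.975, -0.224, 0.014]
force: [0.2, 0.1, 0.1]
opening: 1.003
t 23.7 pos [483.1  98.1 135.4] yaw -25.9 tilt 1.65 q7 -0.39 F [0.2 0.1 0.1] open 1.003
shift full [-0.1715  0.0528  0.2307] twist -0.0004 calls 1 per call [-0.1715  0.0528  0.2307] rows>= 1.0 1.0
```

```bash
python3 go.py 457.5 102 14 -25.8; python3 -m jog '[{"gripper":1,"x":-0.17,"y":0.05,"z":0,"twist":0},{"gripper":1,"x":-0.17,"y":0.05,"z":0.2,"twist":0},{"gripper":1,"x":-0.17,"y":0.05,"z":0.45,"twist":0},{"gripper":1,"x":-0.17,"y":0.05,"z":0.45,"twist":0}]';python3 go.py 457.5 102 13.5 -25.8
```

```text
t 23.7 pos [483.1  98.1 135.4] yaw -25.9 tilt 1.65 q7 -0.39 F [0.2 0.1 0.1] open 1.003
shift full [-0.1875  0.0568  0.8037] twist -0.0004 calls 1 per call [-0.1875  0.0568  0.8037] rows>= 3.0 1.0
time_s: 24.1
position: [0.4554, 0.1013, 0.0636]
tcp_rot: [0.002, 0.974, -0.224, 0.011]
force: [0.3, -1.0, 0.8]
opening: 0.997
t 24.1 pos [455.4 101.3  63.6] yaw -25.9 tilt 1.31 q7 -0.3 F [ 0.3 -1.   0.8] open 0.997
shift full [ 0.0027 -0.0103  0.3343] twist -0.0008 calls 1 per call [ 0.0027 -0.0103  0.3343] rows>= 2.0 1.0
```

```bash
python3 -m jog '[{"gripper":1,"x":0.003,"y":-0.01,"z":0.15,"twist":0},{"gripper":1,"x":0.003,"y":-0.01,"z":0.26,"twist":0},{"gripper":1,"x":0.003,"y":-0.01,"z":0.315,"twist":0},{"gripper":1,"x":0.003,"y":-0.01,"z":0.33,"twist":0},{"gripper":1,"x":0.003,"y":-0.01,"z":0.33,"twist":0}]';python3 go.py 457.5 102 13.5 -25.8
python3 -m jog '[{"gripper":0.8,"x":0,"y":0,"z":0,"twist":0},{"gripper":0.6,"x":0,"y":0,"z":0,"twist":0},{"gripper":0.5,"x":0,"y":0,"z":0,"twist":0},{"gripper":0.3,"x":0,"y":0,"z":0,"twist":0},{"gripper":0.3,"x":0,"y":0,"z":0,"twist":0},{"gripper":0.3,"x":0,"y":0,"z":0,"twist":0},{"gripper":0.3,"x":0,"y":0,"z":0,"twist":0},{"gripper":0.3,"x":0,"y":0,"z":0,"twist":0}]';python3 go.py 652.2 251.8 120 -85.6
python3 - <<'E'
from bench import *
import cv2
c=read_camera("side");cv2.imwrite("pics/s11.png",cv2.resize(c["pixels"][70:240,120:320,::-1],None,fx=3.5,fy=3.5))
E
```

```text
time_s: 24.6
position: [0.4579, 0.1019, 0.0147]
tcp_rot: [0.002, 0.974, -0.225, 0.011]
force: [0.9, -0.3, 0.7]
opening: 1.004
t 24.6 pos [457.9 101.9  14.7] yaw -26.0 tilt 1.33 q7 -0.22 F [ 0.9 -0.3  0.7] open 1.004
shift full [-0.0029  0.0003  0.0081] twist -0.001 calls 1 per call [-0.0029  0.0003  0.0081] rows>= 1.0 1.0
time_s: 25.4
position: [0.4579, 0.1019, 0.0148]
tcp_rot: [0.002, 0.974, -0.225, 0.011]
force: [-0.3, 0.5, 2.7]
opening: 0.524
t 25.4 pos [457.9 101.9  14.8] yaw -26.0 tilt 1.33 q7 -0.22 F [-0.3  0.5  2.7] open 0.524
shift full [ 0.7425 -1.4663 -0.6831] twist 0.3312 calls 2.0 per call [ 0.3713 -0.7331 -0.3415] rows>= 6.0 7.0
```

View pics/s11.png

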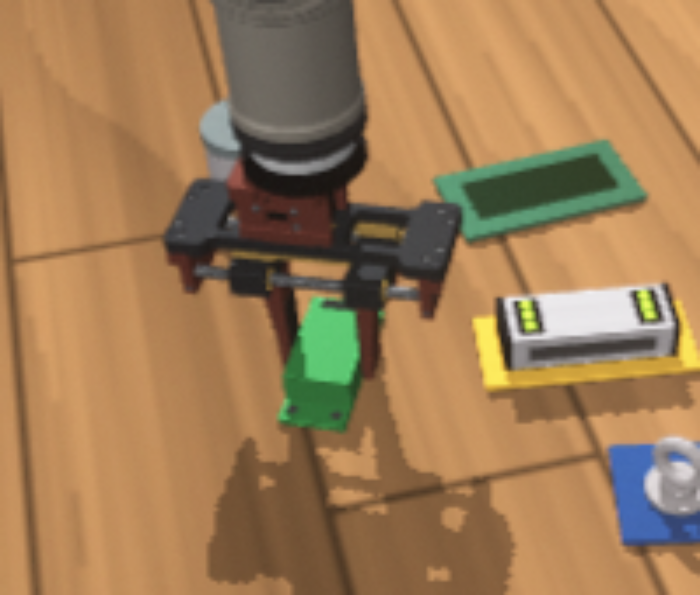

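The latch is gripped at 0.524, which is the expected 46 mm.

```bash
python3 -m jog '[{"gripper":0.3,"x":0,"y":0,"z":-0.08,"twist":0},{"gripper":0.3,"x":0,"y":0,"z":-0.25,"twist":0},{"gripper":0.3,"x":0.03,"y":-0.06,"z":-0.45,"twist":0},{"gripper":0.3,"x":0.1,"y":-0.2,"z":-0.62,"twist":0},{"gripper":0.3,"x":0.2,"y":-0.4,"z":-0.69,"twist":0},{"gripper":0.3,"x":0.28,"y":-0.56,"z":-0.69,"twist":0},{"gripper":0.3,"x":0.37,"y":-0.73,"z":-0.69,"twist":0},{"gripper":0.3,"x":0.37,"y":-0.73,"z":-0.69,"twist":0}]'; python3 go.py 652.2 251.8 60 -85.6
```

```text
time_s: 26.25
position: [0.5559, 0.1801, 0.1195]
tcp_rot: [0.002, 0.975, -0.223, 0.013]
force: [-0.4, 0.6, -1.2]
opening: 0.521
t 26.25 pos [555.9 180.1 119.5] yaw -25.8 tilt 1.45 q7 -0.43 F [-0.4  0.6 -1.2] open 0.521
shift full [ 0.3598 -0.7087  0.4074] twist 0.3324 calls 1 per call [ 0.3598 -0.7087  0.4074] rows>= 3.0 7.0
```

```bash
python3 -m jog '[{"gripper":0.3,"x":0.07,"y":-0.14,"z":0,"twist":0.04},{"gripper":0.3,"x":0.14,"y":-0.28,"z":0,"twist":0.08},{"gripper":0.3,"x":0.21,"y":-0.42,"z":0,"twist":0.12},{"gripper":0.3,"x":0.28,"y":-0.56,"z":0,"twist":0.16},{"gripper":0.3,"x":0.34,"y":-0.67,"z":0,"twist":0.2},{"gripper":0.3,"x":0.36,"y":-0.709,"z":0,"twist":0.24},{"gripper":0.3,"x":0.36,"y":-0.709,"z":0,"twist":0.28},{"gripper":0.3,"x":0.36,"y":-0.709,"z":0.05,"twist":0.31},{"gripper":0.3,"x":0.36,"y":-0.709,"z":0.14,"twist":0.332},{"gripper":0.3,"x":0.36,"y":-0.709,"z":0.25,"twist":0.332},{"gripper":0.3,"x":0.36,"y":-0.709,"z":0.34,"twist":0.332},{"gripper":0.3,"x":0.36,"y":-0.709,"z":0.4,"twist":0.332},{"gripper":0.3,"x":0.36,"y":-0.709,"z":0.407,"twist":0.332},{"gripper":0.3,"x":0.36,"y":-0.709,"z":0.407,"twist":0.332}]'; python3 go.py 652.2 251.8 21 -85.6
python3 - <<'E'
from bench import *
import cv2
c=read_camera("side");cv2.imwrite("pics/s12.png",cv2.resize(c["pixels"][50:220,170:370,::-1],None,fx=3.5,fy=3.5))
E
```

```text
time_s: 27.65
position: [0.6523, 0.2516, 0.06]
tcp_rot: [-0.005, 0.734, -0.679, 0.012]
force: [0.6, -0.4, -1.1]
opening: 0.518
t 27.65 pos [652.3 251.6  60. ] yaw -85.5 tilt 1.44 q7 -1.33 F [ 0.6 -0.4 -1.1] open 0.518
shift full [-0.0044  0.0066  0.2599] twist 0.0004 calls 1 per call [-0.0044  0.0066  0.2599] rows>= 1.0 1.0
```

View pics/s12.png

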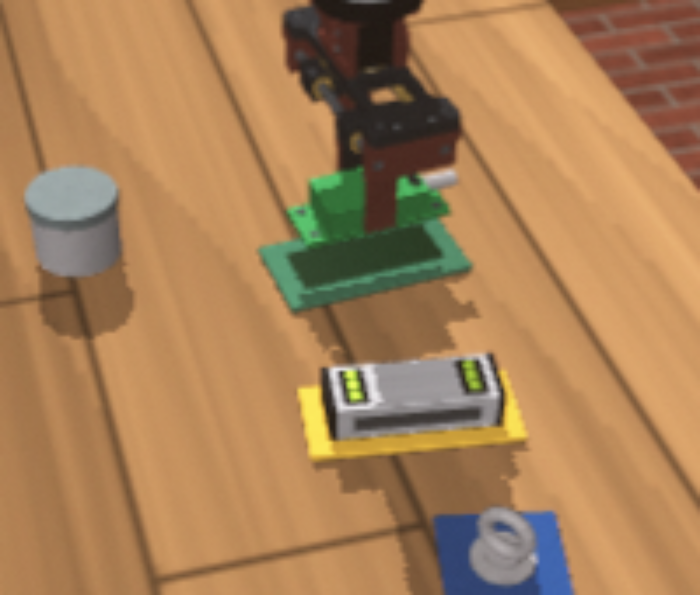

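The latch is aligned over the green pad. I'll lower it; contact should come at about z = 20.8.

```bash
python3 -m jog '[{"gripper":0.3,"x":-0.004,"y":0.006,"z":0.08,"twist":0},{"gripper":0.3,"x":-0.004,"y":0.006,"z":0.16,"twist":0},{"gripper":0.3,"x":-0.004,"y":0.006,"z":0.21,"twist":0},{"gripper":0.3,"x":-0.004,"y":0.006,"z":0.235,"twist":0},{"gripper":0.3,"x":-0.004,"y":0.006,"z":0.245,"twist":0},{"gripper":0.3,"x":-0.004,"y":0.006,"z":0.25,"twist":0},{"gripper":0.3,"x":-0.004,"y":0.006,"z":0.255,"twist":0},{"gripper":0.3,"x":-0.004,"y":0.006,"z":0.258,"twist":0},{"gripper":0.3,"x":-0.004,"y":0.006,"z":0.26,"twist":0},{"gripper":0.3,"x":-0.004,"y":0.006,"z":0.26,"twist":0}]'; python3 go.py 652.2 251.8 21 -85.6
```

```text
time_s: 28.7
position: [0.653, 0.2518, 0.022]
tcp_rot: [-0.005, 0.734, -0.679, 0.012]
force: [0.1, -0.2, 0.6]
opening: 0.527
t 28.7 pos [653.  251.8  22. ] yaw -85.5 tilt 1.52 q7 -1.3 F [ 0.1 -0.2  0.6] open 0.527
shift full [-0.0002  0.0057  0.0066] twist 0.0004 calls 1 per call [-0.0002  0.0057  0.0066] rows>= 1.0 1.0
```

```bash
python3 -m jog '[{"gripper":0.3,"x":0,"y":0.004,"z":0.006,"twist":0},{"gripper":0.3,"x":0,"y":0.004,"z":0.01,"twist":0},{"gripper":0.3,"x":0,"y":0.004,"z":0.01,"twist":0}]'; python3 go.py 652.2 251.8 21 -85.6
python3 -m jog '[{"gripper":0.6,"x":0,"y":0,"z":0.002,"twist":0},{"gripper":0.8,"x":0,"y":0,"z":0.002,"twist":0},{"gripper":0.9,"x":0,"y":0,"z":0,"twist":0},{"gripper":0.9,"x":0,"y":0,"z":0,"twist":0},{"gripper":0.9,"x":0,"y":0,"z":0,"twist":0},{"gripper":0.9,"x":0,"y":0,"z":-0.2,"twist":0},{"gripper":1,"x":0,"y":0,"z":-0.5,"twist":0},{"gripper":1,"x":0,"y":0,"z":-0.9,"twist":0},{"gripper":1,"x":0,"y":0,"z":-0.9,"twist":0},{"gripper":1,"x":0,"y":0,"z":-1,"twist":0}]'; python3 go.py 500 330 200 -85
```

```text
time_s: 29.0
position: [0.6533, 0.252, 0.0211]
tcp_rot: [-0.006, 0.734, -0.679, 0.013]
force: [1.5, -0.2, 3.6]
opening: 0.522
t 29.0 pos [653.3 252.   21.1] yaw -85.5 tilt 1.6 q7 -1.3 F [ 1.5 -0.2  3.6] open 0.522
shift full [0.0005 0.0074 0.0005] twist 0.0004 calls 1 per call [0.0005 0.0074 0.0005] rows>= 1.0 1.0
time_s: 30.0
position: [0.6491, 0.2533, 0.172]
tcp_rot: [-0.006, 0.734, -0.679, 0.012]
force: [-0.6, 0.5, -0.4]
opening: 1.002
t 30.0 pos [649.1 253.3 172. ] yaw -85.5 tilt 1.6 q7 -1.4 F [-0.6  0.5 -0.4] open 1.002
shift full [-0.5855  0.946  -0.2175] twist -0.003 calls 1 per call [-0.5855  0.946  -0.2175] rows>= 4.0 1.0
```

I move aside to clear the view for a check.

```bash
python3 -m jog '[{"gripper":1,"x":-0.98,"y":0.95,"z":-0.2,"twist":0},{"gripper":1,"x":-0.98,"y":0.95,"z":-0.2,"twist":0},{"gripper":1,"x":-0.98,"y":0.95,"z":-0.2,"twist":0},{"gripper":1,"x":-0.98,"y":0.95,"z":-0.2,"twist":0},{"gripper":1,"x":-0.98,"y":0.95,"z":-0.2,"twist":0}]';python3 -m jog '[{"gripper":1,"x":-0.98,"y":0.7,"z":0,"twist":0},{"gripper":1,"x":-0.98,"y":0.7,"z":0,"twist":0},{"gripper":1,"x":-0.98,"y":0.7,"z":0,"twist":0},{"gripper":1,"x":-0.98,"y":0.7,"z":0,"twist":0},{"gripper":1,"x":-0.98,"y":0.7,"z":0,"twist":0}]'
cat > chk.py <<'E'
from bench import *
from h import *
for n in("top","side"):
    c=read_camera(n);cv2.imwrite(f"pics/{n}20.png",c["pixels"][:,:,::-1])
    c0=load(f"/tmp/{n}0.npz")
    P=cloud(c);X,Y,Z=P[...,0],P[...,1],P[...,2]
    def reg(x,y,r,lo,hi,z,nm,sz):
        t=(np.hypot(X-x,Y-y)<r)&(Z>lo)&(Z<hi);q=np.argwhere(t)[:,::-1].astype(np.int32)
        if len(q)>4: print(n,nm,rect(c,cv2.convexHull(q),z),"expect",sz,"z",np.nanmedian(Z[t]).round(4),"pts mean",(np.nanmean(P[t],0)*1000).round(1))
    reg(.652,.252,.1,.029,.04,.034,"latch top","80x46 @652,252 yaw4.4")
    reg(.6315,.077,.1,.028,.04,.034,"level","120x44 @631.5,77 yaw-8")
    reg(.648,-.242,.05,.045,.06,.052,"ins","44 @648,-242")
    reg(.6445,-.067,.05,.035,.06,.05,"eye ring","@644.5,-67")
    reg(.6445,-.067,.03,.0085,.014,.011,"eye foot","42 @644.5,-67")
    for b in blobs(mask(c,(28,120,150),(45,255,255)),8): print(n,"vial",rect(c,b,.034))
    d=cv2.absdiff(c["pixels"],np.ascontiguousarray(c0["pixels"])).max(2)
    P0=cloud(c0)
    for nm,(x,y,r) in dict(tin=(.4416,.3256,.06),plier=(.44,-.375,.13)).items():
        t=np.hypot(P0[...,0]-x,P0[...,1]-y)<r;print(n,nm,"changed px",int((d[t]>40).sum()),"of",int(t.sum()))
E
python3 chk.py
```

```text
time_s: 30.5
position: [0.4891, 0.3954, 0.1953]
tcp_rot: [-0.005, 0.738, -0.675, 0.01]
force: [-0.1, 1.0, 0.6]
opening: 0.998
time_s: 31.0
position: [0.3658, 0.538, 0.1894]
tcp_rot: [-0.004, 0.741, -0.671, 0.01]
force: [-0.4, -0.5, -1.1]
opening: 0.999
top latch top (array([668.6, 252.6, 108. ,  47.7]), 1.4) expect 80x46 @652,252 yaw4.4 z 0.0351 pts mean [657.3 252.1  34.9]
top level (array([632.6,  77.9, 122.6,  45.3]), -7.7) expect 120x44 @631.5,77 yaw-8 z 0.0353 pts mean [631.9  77.8  35.2]
top ins (array([ 650.8, -237.7,   46.6,   41.1]), -46.9) expect 44 @648,-242 z 0.0532 pts mean [ 650.5 -237.4   53. ]
top eye ring (array([642.9, -64.9,  36.8,  10.5]), -52.0) expect @644.5,-67 z 0.0492 pts mean [643.5 -65.6  48.2]
top eye foot (array([642.6, -64.7,  56.9,  54.9]), 13.3) expect 42 @644.5,-67 z 0.0107 pts mean [641.8 -66.3  11. ]
top vial (array([592.4,  84. ,  27.7,   7. ]), 88.8)
top vial (array([673.5,  71.7,  28.4,   8.6]), 81.5)
top tin changed px 0 of 1962
top plier changed px 0 of 8629
side latch top (array([661. , 248.9, 101.5,  52.2]), 4.6) expect 80x46 @652,252 yaw4.4 z 0.0338 pts mean [651.4 248.8  33.5]
side level (array([628.8,  73.5, 121.2,  50.7]), -8.3) expect 120x44 @631.5,77 yaw-8 z 0.034 pts mean [628.6  73.8  33.8]
side ins (array([ 647.9, -240.9,   46.8,   43. ]), 52.4) expect 44 @648,-242 z 0.052 pts mean [ 648.  -241.    51.7]
side eye ring (array([640.2, -75.3,  38.4,  21. ]), -51.0) expect @644.5,-67 z 0.0458 pts mean [641.6 -70.5  45. ]
side eye foot (array([641.2, -66.3,  48.5,  45.1]), -53.8) expect 42 @644.5,-67 z 0.0109 pts mean [638.8 -72.1  10.9]
side vial (array([590.8,  85.3,  25.8,   7.8]), 85.7)
side vial (array([671.6,  73.8,  26.1,   7.9]), 82.4)
side tin changed px 0 of 1191
side plier changed px 0 of 9950
```

View pics/top20.png

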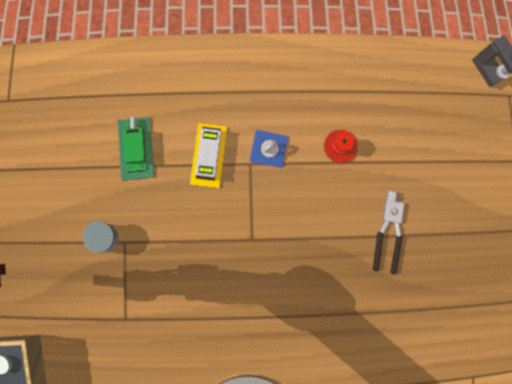

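View pics/side20.png

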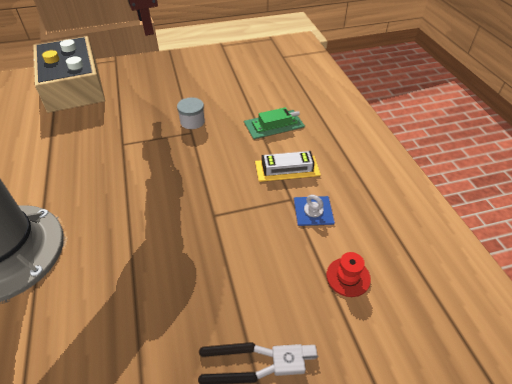

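All four parts sit upright within about 4 mm of their pad centres, and no tin or plier pixels have changed.

```bash
python3 -c "
from bench import *
print(finish_job())"
```

```text
the job is handed in; nothing more can be done
None
```

I took both piles apart and set each part down on its own pad: insulator on red, eye bolt on blue, level on yellow, latch on green. The job was handed in at about 31 s of robot time, with the gripper open and clear of everything.

The final check used both cameras:

| Part | Offset from pad centre | Height and yaw |
|---|---|---|
| Latch | about 3 mm, allowing for its bolt, from the top view | top at 34–35 mm (expected 34); yaw 1.4° (top view) and 4.6° (side view), pad 4.4° |
| Level | about 1–2 mm | top at 34–35 mm (expected 34); yaw about −8°, matching its pad |
| Insulator | 1–4 mm | top at 52–53 mm (expected 52) |
| Eye bolt | about 2–4 mm | ring upright and foot on the pad |

- **Bystanders:** no pixels changed around the plier or the staple tin in either view.
- **Disagreements:** the two cameras differ by 2–4 mm, so I averaged the pad positions. The side view's latch, level and ring outlines also took in some of their vertical faces, so I gave them less weight. These differences are well inside the 15 mm limit.
- **Tool tilt:** the tool drifted by up to about 2° over the run, but the parts still settled flat when released.

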